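# Move the wire basket to the covered drying hook

## Robot

A 6-joint arm with a two-finger parallel gripper is mounted at the origin on a cart in front of the work surface, level with it; the furniture and walls round the work are solid. World frame = base frame: x ahead of the robot, y to its left, z up, the work surface at z = 0. Lengths are in m, angles in rad, forces in N, time in s.
With the tool pointing down it reaches from about 0.375 to 0.9 m from the base axis. Payload 3.1 kg.
Tool frame: the origin (TCP) lies on the centre line of the jaws, within the pads' length; the fingertips stand 17 mm ahead of it and the grasp point (between the pads) lies 2 mm behind it; x points along the fingers, y is the direction in which the jaws open and shut, and the axes are right-handed (so a half turn about x gives the same grasp; the last joint's range is limited). The gripper opens to 85 mm and grips with 20 to 120 N. Pads are 22 mm wide; open, the fingers measure 114 mm over their backs; the gripper's body (76 mm by 85 mm) begins 54 mm behind the grasp point. The pads swing forward as they close: fully open they stand 13 mm farther back than shut.
Start: joints at [1.079, 0.527, 1.433, -0, 1.181, -0.178], TCP at [0.193, 0.594, 0.22] pointing down, gripper open.
Joint ranges: [-3.08, 3.08], [-0.75, 2.2], [0.22, 2.44], [-1.43, 4.57], [0, 2.65], [-2.85, 2.85]. Speed limits (rad/s): [2.79, 2.79, 3.14, 3.14, 3.14, 3.14].

## Interface

Orientations are given as a unit quaternion [x, y, z, w].
In Python, from station import sensors, imaging, order, finder gives the robot as it stands.
- The arm moves only by the tool apply_moves, never from a script. Its argument "moves" is a list of rows, each an object of numbers: "x", "y", "z": the shift along the tool's x, y, z in m; "ax", "ay", "az": the turn, a rotation vector about the tool's x, y, z in degrees. A call has 1 to 10 rows; each row shifts and turns the pose as measured when the row begins, along the tool's axes as they then stand; what a row does not reach is not made up. A row lasts 1/12 s, in which the tool goes at most 41.7 mm and 7.16 degrees, less where a joint would pass 70% of its speed; a pose out of reach is approached as far as the arm can. A call is refused whole if a number of a shift passes 0.0417 or a number of a turn 7.16, either way. A call with a gripper value outside its range is refused whole. "fingers" is the closure, from -1 (fully open) to 1 (shut), so that 0 is half open, set as the call begins (left out, the last holds). The fingers move at their own pace and stop on an object; "squeeze" is the grip in N (left out, the last holds). Time passes only in rows, so rows that do not move let the fingers close. It gives the time, the measured TCP pose, the force and the opening at its end, in the units of the state.
- sensors.sense(): the state, without advancing time (a new reading comes with each control period).
- imaging.snapshot(name): name is "scene" or "top"; returns the picture (420x560x3 uint8, red, green, blue); there is no depth.
- imaging.camera_info(name): a dict with "intrinsics" (3x3 intrinsics, pixels), "k1" (the pictures are not rectified: a ray, as slopes to the right and down, at radius r is drawn at 1 + k1 r^2 times it, then the intrinsics apply), "world_from_camera" (4x4, takes a point from camera to world coordinates). Camera axes: x right, y down, z forward; pixel columns grow to the right and rows downward; lengths in m; the calibration is good to about 2 mm. A picture is of the moment at which its call begins. camera_info takes no time and is no camera call.
- order.sign_off(): hands the job in, once; it reports no verdict.
Trained networks look in the newest picture that a camera, given by its name, has taken for a name from the list of things; names that differ only in an ending like _2 or _b are one class to them, and where a whole thing is asked for, a point or a joint stands for the part that bears it (a point fixed in the world has none). Each returns a list of dicts, best first, with "p" (0 to 1); they miss things now and then, are a little off and sometimes report something else, mostly with a low value. They report only what shows in the picture. A call takes as long as a camera call.
- finder.recognise(thing, camera): "at" ([x, y, z] in m, in world coordinates, good to about 4 mm: the middle of the surface that is visible of it).
- finder.cut_out(thing, camera): "pixels" (420x560 bool, what is visible of it).
- finder.mark_of(thing, camera): "at" ([x, y, z] in m, in world coordinates, good to about 4 mm: a listed point, or the origin of a listed thing).
The state is a dict: "t": time; "q": joint angles; "qd": joint speeds; "tau": joint torques, N m; "tcp_pos": TCP position; "tool_rot": TCP orientation; "force": force on the tool from outside, world axes, zero at the start; "ft_torque": the same for the moment, N m; "finger_gap": opening from 0.0 (shut) to 1.0 (fully open).
Only numpy, scipy, OpenCV 4.12 (cv2) and the standard library are available. Lean on these libraries where they do the work, as an engineer would, in place of code of your own. Each camera call takes 0.05 s, during which the arm holds its last target. There are 200 camera calls.

## Task

The small wire basket of rubber stoppers hangs on the open hook stand. Take it by the white tab, lift it off and hang it on the other hook stand, the one under the clear cover, with its bar down in both prongs, then let go. Carry it level in one go, never setting it down on the bench and losing no stopper, and leave the small beaker and the sample jar where they stand; the cover leaves no room for a gripper from straight above, so come in tilted from the front.

Things in the scene. Friction and masses are not known exactly. Their poses are not given: they have to be found in the camera images.
- basket: Loose steel wire basket, 80 (x) x 100 (y) x 38 mm high, about 0.2 kg, open on top, with an upright rigid bail: 6 mm wire legs rise from the middles of its short sides (y = -48 and +48 mm) to a straight bar. Origin: centre of its underside; z up when level. It holds two loose stoppers. Hanging, it can swing a little about its bar.
- basket_tab (a point): Centre of the white grip tab on an 8 mm stem above the bar's middle: an upright disc 36 mm across (in the basket's x-z plane) and 10 mm thick along the basket's y, 55 mm above the bar, 165 mm above the underside. Pinch it across its thickness (fingers closing along y); being round, it may be taken at any tilt about y. Axes as the basket's.
- basket_bar (a point): Middle of the basket's bail bar, a horizontal steel bar 6 mm thick along the basket's y, 97 mm long between leg centres, 110 mm above the underside. This bar rests in the prongs of a hook. The basket's rim is 72 mm below it, so while the prongs reach through the bail the bar may rise up to about 50 mm above its seat. Axes as the basket's.
- stand_open: Fixed open hook stand, low post with a round black knob on top; the basket hangs on it at the start. Origin on the bench under its seat; x points from the hook back to the post, so a basket is raised and comes off towards -x. Prongs, post and base as on the covered stand.
- seat_open (a point): Where the bar's middle lies when hung on the open stand, 180 mm above the bench. Axes: x towards the post, y along a seated bar, z up. Prong tips as at seat_covered.
- stand_covered: Fixed hook stand with the clear cover. Origin on the bench under its seat, x from the hook back to the post. Two steel prongs 8 mm thick at y = -28 and +28 mm, each with an open-topped 90-degree V, run 85 mm back from the seat to an upright 14 mm post on a base plate 12 mm high. In front (-x) of the prongs is open room.
- seat_covered (a point): Where the bar's middle must lie when hung on the covered stand, 180 mm above the bench. Axes: x towards the post, y along a seated bar, z up. The prongs' front tips end 26 mm in front (-x); tips and the prongs behind the V are topped 16 mm above this point, so the bar's middle must pass at least 19 mm above the seat and is then lowered; the V guides it.
- cover_edge (a point): Middle of the front edge of the clear cover on the covered stand, a level sheet with an 8 mm aluminium rim: this edge is 12 mm behind (+x) the seat and 379 mm above the bench; from there the cover reaches 106 mm back (+x) and 75 mm to each side. Axes as seat_covered.
- stopper_a_mid (a point): Middle of one loose black rubber stopper, 24 mm wide and 24 mm tall, standing in the basket.
- stopper_b_mid (a point): Middle of the other loose black rubber stopper, like the first.
- beaker_mid (a point): Middle of a small beaker 45 mm wide and 55 mm tall, loose on the bench between the stands; leave it alone.
- jar_mid (a point): Middle of a white-lidded sample jar 50 mm wide and 53 mm tall, loose on the bench near the right-hand stand; leave it alone.

How it is judged:
On the way, in this order (a step that is already met when the one before it is completed fails the run):
1. the held basket is off the open stand's hook (distance between basket_bar and seat_open above 0.05 m and contact force between the fingers and basket above 0.5 N), for 0.1 s.
2. the basket, still held, is lowered to within 12 mm of its seated height on the covered hook (distance between basket_bar and seat_covered below 0.022 m and z of basket_bar in the frame of seat_covered below 0.012 m and contact force between the fingers and basket above 0.5 N), for 0.05 s.
At the end, for the whole second after the job is handed in: The basket hangs at rest (under 0.05 m/s) on the covered stand: the middle of its bar within 22 mm of the seat and within 7 mm of the seat's height, tilted less than 0.2 rad, with both stoppers still in it (distance between basket_bar and seat_covered below 0.022 m and z of basket_bar in the frame of seat_covered between -0.007 and 0.007 m and angle between basket's own z axis and vertical below 0.2 rad and linear speed of basket below 0.05 m/s and distance between each of stopper_a_mid, stopper_b_mid and basket below 0.065 m and z of stopper_a_mid in the frame of basket between 0.003 and 0.045 m and z of stopper_b_mid in the frame of basket between 0.003 and 0.045 m); the robot touches nothing.
It fails at once if the basket is tipped more than 0.4 rad (23 degrees) from level (angle between basket's own z axis and vertical above 0.4 rad).
It fails at once if the basket is set down or dropped on the bench (underside lower than 25 mm) (height (world z) of basket below 0.025 m).
It fails at once if the beaker is moved more than 30 mm or tipped (distance of beaker_mid from where it was at the start of the episode above 0.03 m or angle between beaker_mid's own z axis and vertical above 0.5 rad).
It fails at once if the sample jar is moved more than 30 mm or tipped (distance of jar_mid from where it was at the start of the episode above 0.03 m or angle between jar_mid's own z axis and vertical above 0.5 rad).
It also fails if it takes over 45 s, if anything falls off the work surface, if the arm or the gripper's body presses on something with over 40 N, if the wrist force passes 120 N, or if a joint passes its speed limit or range.

## Working session

There is one attempt and no reset: what is moved stays moved. The work goes in short steps, Python scripts to look and compute and a tool call to move; the robot and the scene stay as the last step left them, time stands still between calls to the robot, and variables do not carry over. Pictures are saved under pics/ and viewed, about 8 in all and at most 12, crops included, and the job is handed in when it is done.

Besides the shell and the picture viewer there is one more tool, called after "Call:" by a JSON object that holds its "api" and its "payload". apply_moves: Moves the arm, as the interface text tells. Its arguments: {"type":"object","properties":{"moves":{"type":"array","items":{"type":"object","properties":{"x":{"type":"number"},"y":{"type":"number"},"z":{"type":"number"},"ax":{"type":"number"},"ay":{"type":"number"},"az":{"type":"number"}}}},"fingers":{"type":"number"},"squeeze":{"type":"number"}},"required":["moves"]}

```bash
mkdir -p pics; python3 - <<'E'
from station import sensors, imaging, order, finder
import cv2,numpy as np
ims=[]
for c in ("scene","top"):
    im=imaging.snapshot(c); cv2.imwrite(f"pics/{c}0.png",im[:,:,::-1])
    i=imaging.camera_info(c); print(c,np.round(i["intrinsics"],1).tolist(),i["k1"],np.round(i["world_from_camera"],3).tolist())
    for t in "basket_tab basket_bar seat_open seat_covered cover_edge stand_open stand_covered basket beaker_mid jar_mid stopper_a_mid".split():
        r=finder.mark_of(t,c); print(t,[(np.round(d["at"],3).tolist(),round(d["p"],2)) for d in r[:2]])
s=sensors.sense(); print(s)
E
```

```text
scene [[458.1, 0.0, 278.1], [0.0, 458.1, 213.3], [0.0, 0.0, 1.0]] -0.030519783116315778 [[0.587, -0.562, 0.583, -0.088], [-0.809, -0.42, 0.41, -0.385], [0.014, -0.712, -0.702, 0.929], [0.0, 0.0, 0.0, 1.0]]
basket_tab [([0.508, -0.206, 0.232], 0.57)]
basket_bar [([0.513, -0.202, 0.178], 0.75)]
seat_open [([0.513, -0.197, 0.182], 0.78), ([0.409, -0.23, 0.026], 0.67)]
seat_covered [([0.502, 0.246, 0.182], 0.69)]
cover_edge [([0.522, 0.242, 0.377], 0.86)]
stand_open [([0.513, -0.208, 0.179], 0.5)]
stand_covered [([0.507, 0.244, 0.003], 0.82)]
basket [([0.513, -0.205, 0.072], 0.66)]
beaker_mid [([0.441, 0.059, 0.03], 0.8)]
jar_mid [([0.409, -0.233, 0.024], 0.71)]
stopper_a_mid [([0.507, -0.225, 0.081], 0.55)]
top [[412.5, 0.0, 273.8], [0.0, 412.5, 215.1], [0.0, 0.0, 1.0]] -0.06349567472149016 [[-0.012, -0.99, 0.143, 0.34], [-1.0, 0.014, 0.015, 0.009], [-0.017, -0.142, -0.99, 1.284], [0.0, 0.0, 0.0, 1.0]]
basket_tab [([0.512, -0.203, 0.235], 0.65)]
basket_bar [([0.506, -0.202, 0.181], 0.91), ([0.513, -0.206, 0.068], 0.38)]
seat_open []
seat_covered [([0.512, 0.242, 0.182], 0.79), ([0.51, -
[... 289 characters left out ...]
 0.03], 0.54)]
stopper_a_mid [([0.506, -0.225, 0.088], 0.54)]
{'t': 1.2, 'q': array([ 1.07845724e+00,  5.27512437e-01,  1.43271287e+00,  1.90715453e-05,
        1.18141102e+00, -1.78518413e-01]), 'qd': array([-0.00162826,  0.00156895, -0.00079063,  0.00048153, -0.00135873,
        0.00052143]), 'tau': array([-6.09262261e-04, -4.42333889e+01, -1.78422135e+01, -1.71811757e-04,
        8.23661685e-04, -4.47836626e-06]), 'tcp_pos': array([0.19289624, 0.59445351, 0.22029864]), 'tool_rot': array([ 0.11048764,  0.69843041, -0.11051269,  0.69840847]), 'force': array([ 0.67162621, -0.14805358,  0.2872406 ]), 'ft_torque': array([ 0.02011871, -0.03036337, -0.00136523]), 'finger_gap': 1.000315764056262}
```

```bash
python3 - <<'E'
import cv2,numpy as np
a=cv2.imread("pics/scene0.png");b=cv2.imread("pics/top0.png")
cv2.imwrite("pics/scene0b.png",cv2.resize(a,(800,600),interpolation=cv2.INTER_CUBIC))
cv2.imwrite("pics/top0b.png",cv2.resize(b,(800,600),interpolation=cv2.INTER_CUBIC))
E
```

```text
(no output)
```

View pics/scene0b.png

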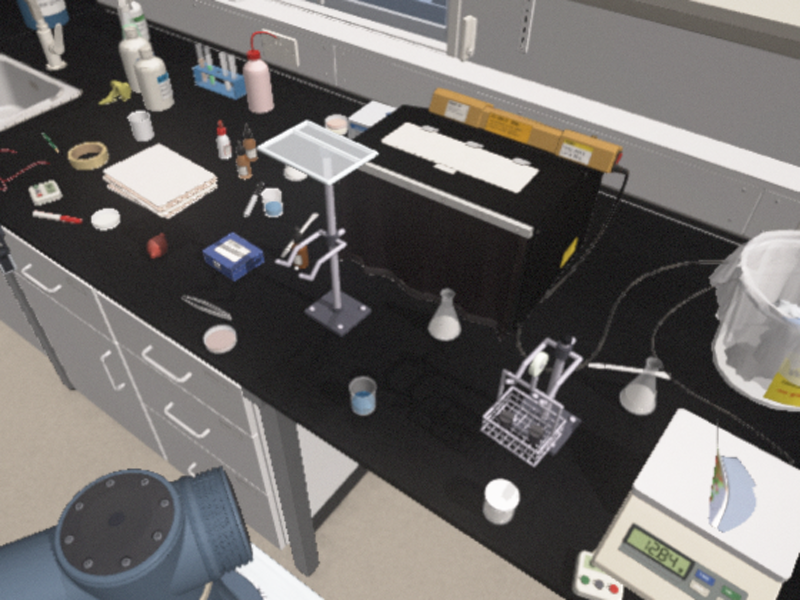

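View pics/top0b.png

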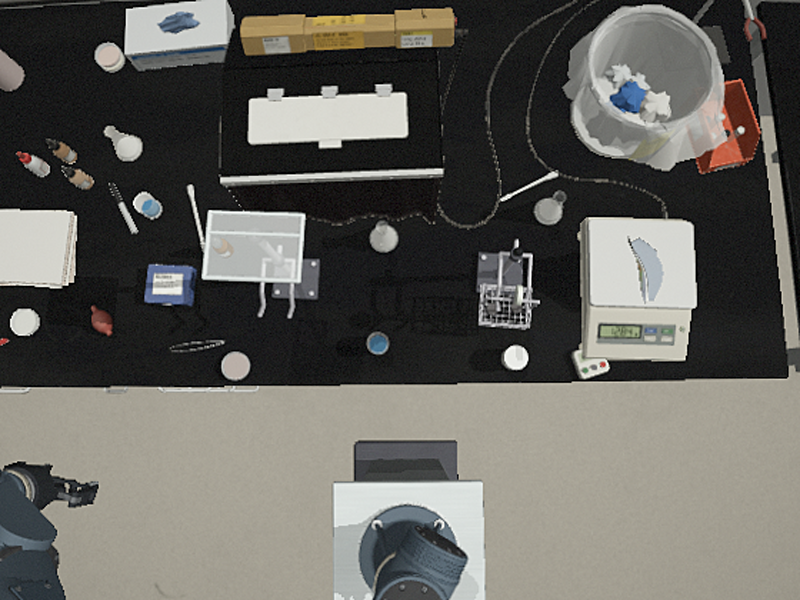

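Scene view: the basket hangs on the right-hand stand (tab near (540,362) in the enlarged picture). The covered stand is at left, with its prongs near (310,255). The jar is near (500,500) and the beaker near (362,397). Top view: the cover spans (204..304, 212..282), and both stands' prongs point towards the robot. Next I'll measure the yaw of each stand.

```bash
cat > h.py <<'E'
import numpy as np,cv2
from station import sensors, imaging, finder
from scipy.spatial.transform import Rotation as Ro
def ray(c,uv):
    i=imaging.camera_info(c);K=np.array(i["intrinsics"]);T=np.array(i["world_from_camera"])
    p=cv2.undistortPoints(np.array([[uv]],float),K,np.array([i["k1"],0,0,0.]))[0,0]
    return T[:3,3],T[:3,:3]@np.array([p[0],p[1],1])
def onz(c,uv,z):
    o,d=ray(c,uv);return o+d*(z-o[2])/d[2]
def proj(c,P):
    i=imaging.camera_info(c);K=np.array(i["intrinsics"]);T=np.linalg.inv(np.array(i["world_from_camera"]))
    return cv2.projectPoints(np.array([P],float),cv2.Rodrigues(T[:3,:3])[0],T[:3,3],K,np.array([i["k1"],0,0,0.]))[0][0,0]
E
python3 - <<'E'
from h import *
b=cv2.imread("pics/top0.png")
A=cv2.resize(b[140:230,135:235],None,fx=4,fy=4,interpolation=cv2.INTER_CUBIC)
B=cv2.resize(b[160:250,315:395],None,fx=4,fy=4,interpolation=cv2.INTER_CUBIC)
cv2.imwrite("pics/crop1.png",np.hstack([A,B]))
R=Ro.from_quat(sensors.sense()["tool_rot"]).as_matrix();print(R.round(3))
E
```

```text
[[-0.     0.309  0.951]
 [-0.     0.951 -0.309]
 [-1.    -0.    -0.   ]]
```

View pics/crop1.png

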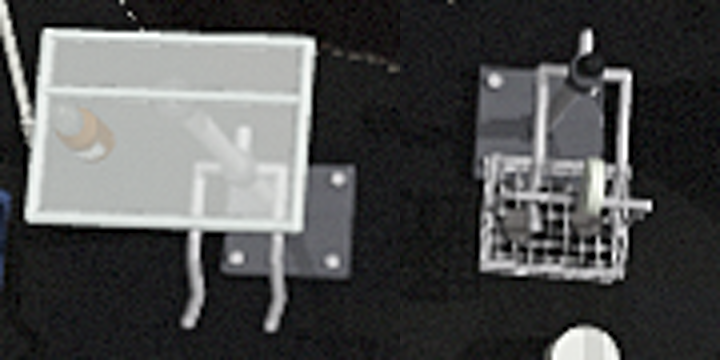

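The crop shows the cover's front edge running from (27,220) to (300,230), the covered stand's prong tips at (187,325) and (271,327), and its base holes. On the right, the bar's right end is at (650,206) and the tab at (592,190). I'll turn these into yaws.

```bash
python3 - <<'E'
from h import *
def A(u,v,z): return onz("top",(135+u/4-.4,140+v/4-.4),z)
def B(u,v,z): return onz("top",(315+(u-400)/4-.4,160+v/4-.4),z)
def y(p,q): d=p-q; return round(np.degrees(np.arctan2(-d[0],d[1])),1)
def x(p,q): d=p-q; return round(np.degrees(np.arctan2(d[1],d[0])),1)
f=[A(27,220,.379),A(300,230,.379)];b=[A(44,32,.379),A(314,40,.379)]
print("cover",*[p.round(3) for p in f+b],y(*f),y(*b),x(b[0],f[0]),x(b[1],f[1]),"mid",(f[0]+f[1])/2)
t=[A(187,325,.19),A(271,327,.19)];print("tips",t,y(*t),(t[0]+t[1])/2)
h=[A(236,258,.012),A(333,261,.012),A(339,178,.012)];print("base",y(h[0],h[1]),x(h[2],h[1]))
r=[B(540,70,.19),B(630,73,.19)];print("open cross",y(*r),x(B(540,70,.19),B(540,180,.19)),x(B(630,73,.19),B(629,165,.19)))
t=B(592,190,.235);e=B(650,206,.18);print("tab",t,"barR",e,"hole",B(493,79,.012))
l=[B(505,199,.18),e];print("bar yaw",y(*l)); print("basket bottom edge",y(B(483,270,.1),B(618,280,.1)))
for c,T in(("scene","basket_tab"),("top","basket_tab")):
    imaging.snapshot(c)
    for d in finder.cut_out(T,c)[:1]:
        v,u=np.nonzero(d["pixels"]);print(c,d["p"],len(u),u.min(),u.max(),v.min(),v.max(),onz(c,(u.mean(),v.mean()),.235))
E
```

```text
cover [0.522 0.321 0.379] [0.513 0.166 0.379] [0.632 0.316 0.379] [0.624 0.159 0.379] -3.1 -3.0 -3.0 -3.5 mid [0.51765579 0.24367248 0.379     ]
tips [array([0.48584336, 0.27466567, 0.19      ]), array([0.48369898, 0.21765495, 0.19      ])] -2.2 [0.48477117 0.24616031 0.19      ]
base -2.7 -3.6
open cross -2.7 -2.3 -3.3
tab [ 0.50891797 -0.20421143  0.235     ] barR [ 0.50623333 -0.2542635   0.18      ] hole [ 0.63450745 -0.17518341  0.012     ]
bar yaw -3.6
basket bottom edge -5.1
scene 0.94 1187 338 394 246 322 [ 0.42821261 -0.22813497  0.235     ]
top 0.84 434 335 376 200 229 [ 0.49113516 -0.1769608   0.235     ]
```

Call:
{"api": "apply_moves", "payload": {"moves": [{"y": -0.032,"z": 0.0255},{"y": -0.032,"z": 0.0255},{"y": -0.032,"z": 0.0255},{"y": -0.032,"z": 0.0255}], "fingers": -1, "squeeze": 60}}

```text
schema error: expected keys x, y, z, ax, ay, az
```

```bash
cat > rec.py <<'E'
from h import *
import json
s=sensors.sense();r={k:np.array(s[k]).tolist() for k in("q","tcp_pos","tool_rot")}
open("rec.jsonl","a").write(json.dumps(r)+"\n");print(round(s["t"],2),np.round(s["q"],3),np.round(s["tcp_pos"],3))
E
python3 rec.py
```

```text
1.4 [ 1.079  0.527  1.433  0.     1.181 -0.178] [0.193 0.594 0.22 ]
```

Call:
{"api": "apply_moves", "payload": {"moves": [{"y": -0.032,"z": 0.0255},{"y": -0.032,"z": 0.0255},{"y": -0.032,"z": 0.0255},{"y": -0.032,"z": 0.0255},{"y": -0.032,"z": 0.0255},{"y": -0.032,"z": 0.0255}]}}

```text
schema error: expected keys x, y, z, ax, ay, az
```

```bash
python3 rec.py
```

```text
1.4 [ 1.079  0.527  1.433  0.     1.181 -0.178] [0.193 0.594 0.22 ]
```

Call:
{"api": "apply_moves", "payload": {"moves": [{"x": -0.03,"az": 7,"ay": 5},{"x": -0.03,"az": 7,"ay": 5}]}}

```text
schema error: expected keys x, y, z, ax, ay, az
```

```bash
python3 rec.py
```

```text
1.4 [ 1.079  0.527  1.433  0.     1.181 -0.178] [0.193 0.594 0.22 ]
```

All six keys are required, so I'll resend.

Call:
{"api": "apply_moves", "payload": {"moves": [{"x": 0,"y": -0.032,"z": 0.0255,"ax": 0,"ay": 0,"az": 0},{"x": 0,"y": -0.032,"z": 0.0255,"ax": 0,"ay": 0,"az": 0},{"x": 0,"y": -0.032,"z": 0.0255,"ax": 0,"ay": 0,"az": 0},{"x": 0,"y": -0.032,"z": 0.0255,"ax": 0,"ay": 0,"az": 0}], "fingers": -1, "squeeze": 60}}

```text
t: 1.73
tcp_pos: [0.2508, 0.4455, 0.2193]
tool_rot: [0.11, 0.698, -0.103, 0.7]
force: [1.6, -1.1, -0.6]
finger_gap: 1.001
```

```bash
python3 rec.py
```

```text
1.73 [ 0.837  0.372  1.723  0.004  1.037 -0.433] [0.251 0.446 0.219]
```

Call:
{"api": "apply_moves", "payload": {"moves": [{"x": 0,"y": -0.032,"z": 0.0255,"ax": 0,"ay": 0,"az": 0},{"x": 0,"y": -0.032,"z": 0.0255,"ax": 0,"ay": 0,"az": 0},{"x": 0,"y": -0.032,"z": 0.0255,"ax": 0,"ay": 0,"az": 0},{"x": 0,"y": -0.032,"z": 0.0255,"ax": 0,"ay": 0,"az": 0},{"x": 0,"y": -0.032,"z": 0.0255,"ax": 0,"ay": 0,"az": 0}]}}

```text
t: 2.15
tcp_pos: [0.3254, 0.2505, 0.219]
tool_rot: [0.109, 0.697, -0.1, 0.701]
force: [1.6, 0.1, 0.2]
finger_gap: 1.004
```

```bash
python3 rec.py
```

```text
2.15 [ 0.376  0.236  1.951  0.009  0.944 -0.902] [0.325 0.25  0.219]
```

Call:
{"api": "apply_moves", "payload": {"moves": [{"x": -0.03,"y": 0,"z": 0,"ax": 5,"ay": 0,"az": 5},{"x": -0.03,"y": 0,"z": 0,"ax": 5,"ay": 0,"az": 5}]}}

```text
t: 2.32
tcp_pos: [0.3259, 0.243, 0.2759]
tool_rot: [0.233, 0.675, -0.104, 0.692]
force: [-0.1, -0.1, 0.7]
finger_gap: 1.001
```

```bash
python3 rec.py
```

```text
2.32 [ 0.245  0.081  1.969  0.179  0.991 -0.934] [0.326 0.243 0.276]
```

```bash
cat > kin.py <<'E'
from h import *
import json
from scipy.optimize import least_squares
R0=np.array([[0,-1,0],[0,0,-1],[1,0,0.]])
rz=lambda a:Ro.from_euler('z',a).as_matrix(); ry=lambda a:Ro.from_euler('y',a).as_matrix()
def fk(q,p,s4=1):
    h,d,a1,L1,e,L2,w,L=p
    A=rz(q[0]);B=A@ry(q[1]);C=B@ry(q[2]);D=C@rz(s4*q[3]);E=D@ry(q[4]);F=E@rz(q[5])@R0
    return A@[a1,d,h]+B@[0,0,L1]+C@[e,0,L2]+E@[w,0,L],F
def data(): return [json.loads(l) for l in open("rec.jsonl")]
def fit(s4=1):
    D=data();x0=np.array([.3,.1,0,.4,0,.35,0,.25])
    f=lambda p:np.concatenate([(fk(r["q"],p,s4)[0]-r["tcp_pos"])*1000 for r in D]+[(p-x0)*.3])
    return least_squares(f,x0)
E
python3 - <<'E'
from kin import *
for s in(1,-1):
    r=fit(s);print(s,r.x.round(4))
    for d in data()[2:]:
        P,R=fk(d["q"],r.x,s);print((P-d["tcp_pos"]).round(4),np.degrees(np.linalg.norm(Ro.from_matrix(R.T@Ro.from_quat(d["tool_rot"]).as_matrix()).as_rotvec())).round(2))
E
```

```text
1 [0.2742 0.111  0.     0.588  0.1141 0.3917 0.     0.3077]
[-0. -0.  0.] 0.0
[-0.  0.  0.] 0.0
[0. 0. 0.] 0.0
[ 0. -0. -0.] 0.0
-1 [ 0.1079  0.111  -0.132   0.4386  0.2734  0.4111 -0.2502 -0.1425]
[0.0002 0.0004 0.0001] 0.0
[-0.0022 -0.0025 -0.0006] 0.49
[0.0019 0.0009 0.0002] 1.07
[-0.0002 -0.0002  0.0002] 20.52
```

```bash
cat >> kin.py <<'E'
lo=np.array([-3.08,-.75,.22,-1.43,0,-2.85]);hi=np.array([3.08,2.2,2.44,4.57,2.65,2.85])
def pose(tilt,yaw=-3,s=1):
    # tilt: tool x from straight down towards +x (deg)
    t=np.radians(tilt);Y=rz(np.radians(yaw))
    x=Y@[np.sin(t),0,-np.cos(t)];y=s*(Y@[0,1,0]);return np.stack([x,y,np.cross(x,y)],1)
def ik(P,R,p,q0):
    def f(q):
        a,b=fk(q,p);return np.concatenate([(a-P)*10,Ro.from_matrix(b@R.T).as_rotvec()*3])
    r=least_squares(f,np.clip(q0,lo+1e-3,hi-1e-3),bounds=(lo,hi));return r.x,np.linalg.norm(r.fun)
E
python3 - <<'E'
from kin import *
p=fit().x;rng=np.random.default_rng(0)
for name,T in(("open",[.51,-.204,.235]),("cov",[.507,.2445,.265])):
  for s in(1,-1):
    for tilt in(30,40,50,60,70):
      sols=[]
      for k in range(25):
        q,e=ik(np.array(T),pose(tilt,s=s),p,rng.uniform(lo,hi))
        if e<1e-3 and not any(np.abs(q-o).max()<.05 for o in sols):sols.append(q)
      print(name,s,tilt,[q.round(2).tolist() for q in sols])
E
```

```text
open 1 30 [[-0.78, 0.28, 1.98, 0.66, 0.57, -2.8]]
open 1 40 []
open 1 50 [[-0.95, 0.36, 2.23, 1.68, 0.64, 2.33]]
open 1 60 [[-1.03, 0.48, 2.34, 1.96, 0.89, 1.92]]
open 1 70 [[-1.1, 0.66, 2.43, 2.08, 1.2, 1.62]]
open -1 30 [[-0.78, 0.28, 1.98, 0.66, 0.57, 0.34]]
open -1 40 [[-0.86, 0.29, 2.11, 1.18, 0.53, -0.24]]
open -1 50 [[-0.95, 0.36, 2.23, 1.68, 0.64, -0.81]]
open -1 60 [[-1.03, 0.48, 2.34, 1.96, 0.89, -1.22]]
open -1 70 [[-1.1, 0.66, 2.43, 2.08, 1.2, -1.52]]
cov 1 30 [[0.36, 0.27, 1.88, -0.4, 0.54, -0.86]]
cov 1 40 [[0.41, 0.27, 2.0, -0.93, 0.37, -0.32]]
cov 1 50 [[0.46, 0.32, 2.1, 4.5, 0.39, 0.57]]
cov 1 60 [[0.5, 0.41, 2.2, 4.02, 0.63, 1.1]]
cov 1 70 [[0.54, 0.54, 2.27, 3.83, 0.96, 1.35]]
cov -1 30 [[0.36, 0.27, 1.88, -0.4, 0.54, 2.28]]
cov -1 40 [[0.41, 0.27, 2.0, -0.93, 0.37, 2.83]]
cov -1 50 [[0.46, 0.32, 2.1, 4.5, 0.39, -2.57]]
cov -1 60 [[0.5, 0.41, 2.2, 4.02, 0.63, -2.04]]
cov -1 70 [[0.54, 0.54, 2.27, 3.83, 0.96, -1.79]]
```

```bash
cat > plan1.py <<'E'
from kin import *
p=fit().x
def at(P,s,tilt,back): 
    R=pose(tilt,s=-1); return np.array(P)-back*R[:,0],R
seat=dict(o=np.array([.51,-.204,.235]),c=np.array([.507,.2445,.235]))
if __name__=="__main__":
  for tilt in(45,50,55,60,65):
    way=[seat['o']-np.array([.09,0,-.05]),seat['o'],seat['o']+[0,0,.035],seat['o']+[-.06,0,.035]]
    way+=[way[-1]*(1-a)+a*(seat['c']+[-.06,0,.035]) for a in(.25,.5,.75,1)]+[seat['c']+[0,0,.035],seat['c'],seat['c']-np.array([.09,0,-.05])]
    q=np.array([-1,.4,2.2,1.8,.8,-1.]);print(tilt)
    for P in way:
        q,e=ik(P,pose(tilt,s=-1),p,q);print("  ",P.round(3),q.round(2),round(e,4))
E
python3 plan1.py
```

```text
45
   [ 0.42  -0.204  0.285] [-1.17  0.1   2.25  1.15  0.77 -0.41] 0.0
   [ 0.51  -0.204  0.235] [-0.9   0.32  2.17  1.46  0.57 -0.54] 0.0
   [ 0.51  -0.204  0.27 ] [-0.9   0.24  2.12  1.27  0.59 -0.32] 0.0
   [ 0.45  -0.204  0.27 ] [-1.07  0.17  2.23  1.25  0.69 -0.44] 0.0
   [ 0.449 -0.092  0.27 ] [-0.8   0.09  2.35  1.44  0.51 -0.43] 0.0
   [0.448 0.02  0.27 ] [-0.36  0.07  2.37  1.85  0.22 -0.5 ] 0.0
   [0.448 0.132 0.27 ] [ 0.14  0.13  2.29  4.31  0.14 -2.6 ] 0.0
   [0.447 0.244 0.27 ] [ 0.49  0.25  2.19  4.57  0.37 -2.6 ] 0.1638
   [0.507 0.244 0.27 ] [ 0.42  0.3   2.1   4.57  0.32 -2.67] 0.1846
   [0.507 0.244 0.235] [ 0.43  0.36  2.1   4.57  0.34 -2.64] 0.0346
   [0.417 0.244 0.285] [ 0.53  0.2   2.24  4.57  0.39 -2.58] 0.236
50
   [ 0.42  -0.204  0.285] [-1.23  0.13  2.31  1.31  0.82 -0.63] 0.0
   [ 0.51  -0.204  0.235] [-0.95  0.36  2.23  1.68  0.64 -0.81] 0.0
   [ 0.51  -0.204  0.27 ] [-0.95  0.26  2.18  1.5   0.64 -0.59] 0.0
   [ 0.45  -0.204  0.27 ] [-1.13  0.21  2.29  1.43  0.75 -0.68] 0.0
   [ 0.449 -0.092  0.27 ] [-0.86  0.13  2.42  1.72  0.6  -0.77] 0.0
   [0.448 0.0
[... 1910 characters left out ...]
4  1.58  1.07 -1.13] 0.1291
   [ 0.51  -0.204  0.235] [-1.07  0.56  2.38  2.04  1.04 -1.38] 0.0
   [ 0.51  -0.204  0.27 ] [-1.07  0.44  2.35  1.95  0.97 -1.21] 0.0
   [ 0.45  -0.204  0.27 ] [-1.28  0.41  2.44  1.76  1.05 -1.25] 0.062
   [ 0.449 -0.092  0.27 ] [-0.94  0.21  2.44  1.86  0.8  -0.99] 0.4914
   [0.448 0.02  0.27 ] [-0.29  0.16  2.44  2.77  0.48 -1.36] 0.5722
   [0.448 0.132 0.27 ] [ 0.28  0.34  2.44  3.63  0.76 -1.78] 0.2604
   [0.447 0.244 0.27 ] [ 0.63  0.44  2.32  3.99  0.86 -1.88] 0.0
   [0.507 0.244 0.27 ] [ 0.52  0.46  2.23  3.92  0.78 -1.92] 0.0
   [0.507 0.244 0.235] [ 0.52  0.56  2.26  3.84  0.87 -1.8 ] 0.0
   [0.417 0.244 0.285] [ 0.69  0.38  2.35  4.09  0.86 -1.94] 0.0
```

```bash
cat >> plan1.py <<'E'
def rows(Ps):
    # Ps: list of (P,R); print tool-relative rows
    out=[]
    for (a,A),(b,B) in zip(Ps,Ps[1:]):
        t=A.T@(b-a);r=np.degrees(Ro.from_matrix(A.T@B).as_rotvec())
        out.append([*t.round(4),*r.round(2)])
    return out
def show(o):
    for r in o: print(dict(zip("x y z ax ay az".split(),map(float,r))))
def cur():
    s=sensors.sense();return np.array(s["tcp_pos"]),Ro.from_quat(s["tool_rot"]).as_matrix()
E
python3 - <<'E'
from plan1 import *
q0=np.array(sensors.sense()["q"])
q1,e=ik(*at(seat['o'],-1,55,.10),p,np.array([-1.3,.19,2.37,1.45,.9,-.85]));print(q1.round(3),e)
n=18
Q=[q0+(q1-q0)*k/n for k in range(n+1)]
F=[fk(q,p) for q in Q]
for (a,R) in F[::3]: print(a.round(3),R[:,0].round(2))
o=np.array(rows(F));print(np.linalg.norm(o[:,:3],axis=1).max(),np.linalg.norm(o[:,3:],axis=1).max())
show(o[:9])
# carry path check
S,C=seat['o'],seat['c'];q=np.array([-1,.41,2.28,1.85,.76,-1.])
way=[S,S+[0,0,.035],S+[-.05,0,.035],S+[-.05,.05,.04],[.49,-.08,.285],[.51,0,.285],[.51,.08,.285],C+[-.05,-.07,.04],C+[-.05,0,.035],C+[0,0,.035],C]
for P in way:
    q,e=ik(np.array(P),pose(55,s=-1),p,q);print(np.round(P,3),q.round(2),round(e,4))
E
```

```text
[-1.26   0.166  2.357  1.446  0.882 -0.792] 4.106009648753984e-15
[0.326 0.243 0.276] [ 0.07  0.17 -0.98]
[0.351 0.206 0.264] [ 0.07  0.31 -0.95]
[0.384 0.161 0.262] [ 0.18  0.43 -0.88]
[0.42  0.099 0.266] [ 0.36  0.47 -0.81]
[0.448 0.016 0.275] [ 0.56  0.4  -0.72]
[ 0.454 -0.087  0.284] [ 0.73  0.22 -0.64]
[ 0.428 -0.2    0.292] [ 0.82 -0.04 -0.57]
0.04027368868132146 8.983740868925372
{'x': 0.0035, 'y': -0.0082, 'z': 0.0124, 'ax': 7.63, 'ay': 1.86, 'az': 2.12}
{'x': 0.0016, 'y': -0.0058, 'z': 0.0142, 'ax': 7.68, 'ay': 1.68, 'az': 2.34}
{'x': -0.0002, 'y': -0.0033, 'z': 0.0158, 'ax': 7.72, 'ay': 1.51, 'az': 2.56}
{'x': -0.0019, 'y': -0.0007, 'z': 0.0171, 'ax': 7.74, 'ay': 1.37, 'az': 2.79}
{'x': -0.0035, 'y': 0.0021, 'z': 0.0181, 'ax': 7.74, 'ay': 1.24, 'az': 3.02}
{'x': -0.0051, 'y': 0.005, 'z': 0.0189, 'ax': 7.73, 'ay': 1.13, 'az': 3.25}
{'x': -0.0065, 'y': 0.0079, 'z': 0.0194, 'ax': 7.7, 'ay': 1.04, 'az': 3.48}
{'x': -0.0078, 'y': 0.0109, 'z': 0.0197, 'ax': 7.66, 'ay': 0.97, 'az': 3.71}
{'x': -0.009, 'y': 0.0138, 'z': 0.0197, 'ax': 7.62, 'ay': 0.92, 'az': 3.93}
[ 0.51  -0.204  0.235] [-0.99  0.41  2.28  1.85  0.76 -1.03] 0.0
[ 0.51  -0.204  0.27 ] [-0.99  0.31  2.24  1.69  0.73 -0.83] 0.0
[ 0.46  -0.204  0.27 ] [-1.15  0.27  2.33  1.61  0.82 -0.89] 0.0
[ 0.46  -0.154  0.275] [-1.05  0.22  2.4   1.71  0.77 -0.92] 0.0
[ 0.49  -0.08   0.285] [-0.74  0.18  2.39  1.98  0.6  -0.92] 0.0
[0.51  0.    0.285] [-0.39  0.19  2.36  2.45  0.44 -1.13] 0.0
[0.51  0.08  0.285] [-0.07  0.21  2.33  3.1   0.36 -1.54] 0.0
[0.457 0.174 0.275] [ 0.33  0.25  2.34  3.87  0.48 -2.02] 0.0
[0.457 0.244 0.27 ] [ 0.55  0.31  2.22  4.26  0.55 -2.25] 0.0
[0.507 0.244 0.27 ] [ 0.48  0.35  2.15  4.23  0.49 -2.29] 0.0
[0.507 0.244 0.235] [ 0.48  0.43  2.18  4.05  0.55 -2.08] 0.0
```

Call:
{"api": "apply_moves", "payload": {"moves": [{"x": 0.003,"y": -0.007,"z": 0.01,"ax": 6.3,"ay": 1.5,"az": 1.8},{"x": 0.0015,"y": -0.005,"z": 0.0115,"ax": 6.3,"ay": 1.4,"az": 1.9},{"x": 0,"y": -0.003,"z": 0.013,"ax": 6.3,"ay": 1.3,"az": 2.1},{"x": -0.001,"y": -0.001,"z": 0.0135,"ax": 6.3,"ay": 1.2,"az": 2.2},{"x": -0.002,"y": 0.001,"z": 0.0145,"ax": 6.3,"ay": 1.1,"az": 2.4},{"x": -0.0035,"y": 0.003,"z": 0.015,"ax": 6.3,"ay": 1,"az": 2.6},{"x": -0.0045,"y": 0.005,"z": 0.0155,"ax": 6.3,"ay": 0.9,"az": 2.8},{"x": -0.0055,"y": 0.007,"z": 0.016,"ax": 6.3,"ay": 0.8,"az": 3},{"x": -0.0065,"y": 0.009,"z": 0.016,"ax": 6.2,"ay": 0.8,"az": 3.1},{"x": -0.0075,"y": 0.0115,"z": 0.016,"ax": 6.2,"ay": 0.8,"az": 3.2}]}}

```text
t: 3.15
tcp_pos: [0.4242, 0.1076, 0.2812]
tool_rot: [0.714, 0.493, -0.276, 0.414]
force: [-0.6, -0.1, 0.2]
finger_gap: 0.999
```

```bash
python3 rec.py; cat > next.py <<'E'
from plan1 import *
import sys
def go(q1,n):
    q0=np.array(sensors.sense()["q"]);F=[fk(q0+(q1-q0)*k/n,p) for k in range(n+1)]
    print((fk(q0,p)[0]-cur()[0]).round(4));print([a.round(3).tolist() for a,_ in F[::3]])
    o=np.array(rows(F));print(np.abs(o).max(0),np.linalg.norm(o[:,:3],axis=1).max(),np.linalg.norm(o[:,3:],axis=1).max());show(o[:10])
if __name__=="__main__":
    q1,e=ik(*at(seat['o'],-1,55,.10),p,np.array([-1.3,.19,2.37,1.45,.9,-.85]));print(e);go(q1,int(sys.argv[1]))
E
python3 next.py 15
```

```text
3.15 [-0.482  0.097  2.138  0.801  0.959 -0.888] [0.424 0.108 0.281]
5.304691670520387e-15
[ 0. -0.  0.]
[[0.424, 0.108, 0.281], [0.443, 0.059, 0.283], [0.455, 0.002, 0.286], [0.459, -0.062, 0.289], [0.45, -0.13, 0.291], [0.428, -0.2, 0.292]]
[0.0079 0.0228 0.0131 4.81   0.71   3.39  ] 0.024857393266390585 5.670652519772306
{'x': -0.0053, 'y': 0.009, 'z': 0.0131, 'ax': 4.81, 'ay': 0.4, 'az': 2.46}
{'x': -0.0057, 'y': 0.0102, 'z': 0.013, 'ax': 4.79, 'ay': 0.39, 'az': 2.54}
{'x': -0.006, 'y': 0.0113, 'z': 0.0128, 'ax': 4.77, 'ay': 0.39, 'az': 2.63}
{'x': -0.0064, 'y': 0.0125, 'z': 0.0125, 'ax': 4.75, 'ay': 0.39, 'az': 2.71}
{'x': -0.0067, 'y': 0.0136, 'z': 0.0122, 'ax': 4.73, 'ay': 0.39, 'az': 2.79}
{'x': -0.0069, 'y': 0.0147, 'z': 0.0118, 'ax': 4.7, 'ay': 0.41, 'az': 2.86}
{'x': -0.0072, 'y': 0.0157, 'z': 0.0114, 'ax': 4.68, 'ay': 0.42, 'az': 2.93}
{'x': -0.0073, 'y': 0.0168, 'z': 0.0109, 'ax': 4.66, 'ay': 0.45, 'az': 3.0}
{'x': -0.0075, 'y': 0.0178, 'z': 0.0103, 'ax': 4.63, 'ay': 0.47, 'az': 3.07}
{'x': -0.0076, 'y': 0.0187, 'z': 0.0097, 'ax': 4.61, 'ay': 0.5, 'az': 3.13}
```

Call:
{"api": "apply_moves", "payload": {"moves": [{"x": -0.0053,"y": 0.009,"z": 0.013,"ax": 4.8,"ay": 0.4,"az": 2.5},{"x": -0.0057,"y": 0.01,"z": 0.013,"ax": 4.8,"ay": 0.4,"az": 2.5},{"x": -0.006,"y": 0.0113,"z": 0.0128,"ax": 4.8,"ay": 0.4,"az": 2.6},{"x": -0.0064,"y": 0.0125,"z": 0.0125,"ax": 4.8,"ay": 0.4,"az": 2.7},{"x": -0.0067,"y": 0.0136,"z": 0.0122,"ax": 4.7,"ay": 0.4,"az": 2.8},{"x": -0.007,"y": 0.0147,"z": 0.0118,"ax": 4.7,"ay": 0.4,"az": 2.9},{"x": -0.0072,"y": 0.0157,"z": 0.0114,"ax": 4.7,"ay": 0.4,"az": 2.9},{"x": -0.0073,"y": 0.0168,"z": 0.011,"ax": 4.7,"ay": 0.4,"az": 3},{"x": -0.0075,"y": 0.0178,"z": 0.0103,"ax": 4.6,"ay": 0.5,"az": 3.1},{"x": -0.0076,"y": 0.0187,"z": 0.0097,"ax": 4.6,"ay": 0.5,"az": 3.1}]}}

```text
t: 3.98
tcp_pos: [0.4567, -0.1003, 0.2922]
tool_rot: [0.928, 0.147, -0.319, 0.124]
force: [0.5, -0.4, -0.1]
finger_gap: 0.998
```

```bash
python3 rec.py;python3 next.py 6
```

```text
3.98 [-1.033  0.141  2.287  1.253  0.904 -0.822] [ 0.457 -0.1    0.292]
7.624569658014297e-15
[-0. -0.  0.]
[[0.457, -0.1, 0.292], [0.446, -0.15, 0.293], [0.428, -0.2, 0.292]]
[0.0055 0.0164 0.0067 3.46   0.51   2.45  ] 0.01789888264669055 4.229739944724734
{'x': -0.0054, 'y': 0.0142, 'z': 0.0067, 'ax': 3.46, 'ay': 0.39, 'az': 2.31}
{'x': -0.0054, 'y': 0.0147, 'z': 0.0063, 'ax': 3.45, 'ay': 0.41, 'az': 2.34}
{'x': -0.0054, 'y': 0.0152, 'z': 0.0059, 'ax': 3.44, 'ay': 0.44, 'az': 2.37}
{'x': -0.0055, 'y': 0.0156, 'z': 0.0055, 'ax': 3.43, 'ay': 0.46, 'az': 2.4}
{'x': -0.0055, 'y': 0.016, 'z': 0.005, 'ax': 3.42, 'ay': 0.49, 'az': 2.42}
{'x': -0.0055, 'y': 0.0164, 'z': 0.0046, 'ax': 3.41, 'ay': 0.51, 'az': 2.45}
```

Call:
{"api": "apply_moves", "payload": {"moves": [{"x": -0.0054,"y": 0.0142,"z": 0.0067,"ax": 3.5,"ay": 0.4,"az": 2.3},{"x": -0.0054,"y": 0.0147,"z": 0.0063,"ax": 3.5,"ay": 0.4,"az": 2.3},{"x": -0.0054,"y": 0.0152,"z": 0.006,"ax": 3.4,"ay": 0.4,"az": 2.4},{"x": -0.0055,"y": 0.0156,"z": 0.0055,"ax": 3.4,"ay": 0.5,"az": 2.4},{"x": -0.0055,"y": 0.016,"z": 0.005,"ax": 3.4,"ay": 0.5,"az": 2.4},{"x": -0.0055,"y": 0.0164,"z": 0.0046,"ax": 3.4,"ay": 0.5,"az": 2.4},{"x": 0,"y": 0,"z": 0,"ax": 0,"ay": 0,"az": 0}]}}

```text
t: 4.57
tcp_pos: [0.4248, -0.211, 0.2938]
tool_rot: [0.953, -0.039, -0.299, -0.012]
force: [-0.5, -0.3, 0.2]
finger_gap: 1.001
```

```bash
python3 rec.py;cat > cart.py <<'E'
from plan1 import *
import sys
def line(P,R,n):
    a,A=cur();rv=Ro.from_matrix(A.T@R).as_rotvec()
    F=[(a+(P-a)*k/n,A@Ro.from_rotvec(rv*k/n).as_matrix()) for k in range(n+1)]
    o=rows(F);print(n,"x");show(o[:1]+o[-1:])
E
python3 - <<'E'
from cart import *
line(*at(seat['o'],-1,55,.10),4)
im={c:imaging.snapshot(c) for c in("scene","top")}
for c in im:
  for t in("basket_tab","basket_bar"): print(c,t,[(np.round(d["at"],4).tolist(),round(d["p"],2)) for d in finder.mark_of(t,c)[:2]])
  print(proj(c,[.51,-.204,.235]))
a=im["scene"][200:350,300:450,::-1];b=im["top"][150:250,310:410,::-1]
cv2.imwrite("pics/pre.png",np.hstack([cv2.resize(a,(400,400),interpolation=2),cv2.resize(b,(400,400),interpolation=2)]))
E
```

```text
4.57 [-1.279  0.165  2.355  1.455  0.878 -0.79 ] [ 0.425 -0.211  0.294]
4 x
{'x': 0.0007, 'y': -0.0029, 'z': -0.0001, 'ax': -0.23, 'ay': -0.05, 'az': -0.35}
{'x': 0.0008, 'y': -0.0029, 'z': -0.0001, 'ax': -0.23, 'ay': -0.05, 'az': -0.35}
scene basket_tab [([0.511, -0.2019, 0.2346], 0.79)]
scene basket_bar [([0.5115, -0.204, 0.1797], 0.81), ([0.5079, -0.2273, 0.0814], 0.43)]
[376.12589598 254.39972608]
top basket_tab [([0.5107, -0.2026, 0.2351], 0.89)]
top basket_bar [([0.5064, -0.2032, 0.1809], 0.66)]
[362.5000524  206.68654234]
```

View pics/pre.png

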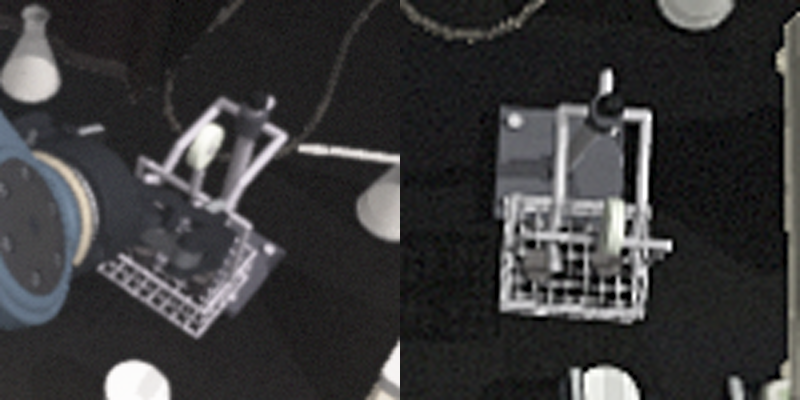

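```bash
sed -i "s/o=np.array(\[.51,-.204,.235\])/o=np.array([.511,-.203,.235])/" plan1.py; python3 - <<'E'
from cart import *
line(*at(seat['o'],-1,55,.06),5)
E
```

```text
5 x
{'x': 0.0086, 'y': -0.002, 'z': -0.0, 'ax': -0.14, 'ay': -0.04, 'az': -0.21}
{'x': 0.0087, 'y': -0.0019, 'z': -0.0001, 'ax': -0.14, 'ay': -0.04, 'az': -0.21}
```

Call:
{"api": "apply_moves", "payload": {"moves": [{"x": 0.0086,"y": -0.002,"z": 0,"ax": -0.14,"ay": 0,"az": -0.21},{"x": 0.0086,"y": -0.002,"z": 0,"ax": -0.14,"ay": 0,"az": -0.21},{"x": 0.0086,"y": -0.002,"z": 0,"ax": -0.14,"ay": 0,"az": -0.21},{"x": 0.0086,"y": -0.002,"z": 0,"ax": -0.14,"ay": 0,"az": -0.21},{"x": 0.0086,"y": -0.002,"z": 0,"ax": -0.14,"ay": 0,"az": -0.21},{"x": 0,"y": 0,"z": 0,"ax": 0,"ay": 0,"az": 0}]}}

```text
t: 5.37
tcp_pos: [0.465, -0.1966, 0.2696]
tool_rot: [0.954, -0.021, -0.298, -0.004]
force: [-0.7, 0.1, 0.4]
finger_gap: 1.002
```

```bash
python3 - <<'E'
from cart import *
line(*at(seat['o'],-1,55,-.002),6)
E
```

```text
6 x
{'x': 0.01, 'y': 0.0007, 'z': 0.0004, 'ax': 0.1, 'ay': -0.05, 'az': 0.05}
{'x': 0.01, 'y': 0.0007, 'z': 0.0003, 'ax': 0.1, 'ay': -0.05, 'az': 0.05}
```

Call:
{"api": "apply_moves", "payload": {"moves": [{"x": 0.01,"y": 0.0007,"z": 0.0004,"ax": 0.1,"ay": 0,"az": 0},{"x": 0.01,"y": 0.0007,"z": 0.0004,"ax": 0.1,"ay": 0,"az": 0},{"x": 0.01,"y": 0.0007,"z": 0.0003,"ax": 0.1,"ay": 0,"az": 0},{"x": 0.01,"y": 0.0007,"z": 0.0003,"ax": 0.1,"ay": 0,"az": 0},{"x": 0.01,"y": 0.0007,"z": 0.0003,"ax": 0.1,"ay": 0,"az": 0},{"x": 0.005,"y": 0,"z": 0,"ax": 0,"ay": 0,"az": 0},{"x": 0,"y": 0,"z": 0,"ax": 0,"ay": 0,"az": 0}]}}

```text
t: 5.95
tcp_pos: [0.5119, -0.1984, 0.2372]
tool_rot: [0.955, -0.018, -0.298, -0.005]
force: [-0.0, -0.5, -1.0]
finger_gap: 1.0
```

```bash
python3 - <<'E'
from cart import *
line(*at(seat['o'],-1,55,-.002),1)
im={c:imaging.snapshot(c) for c in("scene","top")}
a=im["scene"][200:350,300:450,::-1];b=im["top"][150:250,310:410,::-1]
cv2.imwrite("pics/pre2.png",np.hstack([cv2.resize(a,(400,400),interpolation=2),cv2.resize(b,(400,400),interpolation=2)]))
E
```

```text
1 x
{'x': 0.0026, 'y': 0.0047, 'z': 0.0023, 'ax': 0.51, 'ay': -0.37, 'az': 0.67}
{'x': 0.0026, 'y': 0.0047, 'z': 0.0023, 'ax': 0.51, 'ay': -0.37, 'az': 0.67}
```

View pics/pre2.png

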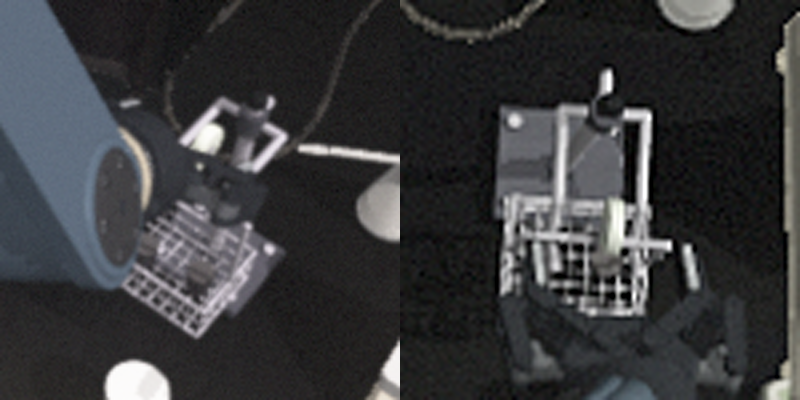

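The fingers now straddle the white tab. In the top crop the pads are at (552,262) and (690,265), with the tab at (613,225). I'll nudge the tool and close.

Call:
{"api": "apply_moves", "payload": {"moves": [{"x": 0.002,"y": 0.001,"z": 0.002,"ax": 0.5,"ay": -0.3,"az": 0.6},{"x": 0,"y": 0,"z": 0,"ax": 0,"ay": 0,"az": 0},{"x": 0,"y": 0,"z": 0,"ax": 0,"ay": 0,"az": 0},{"x": 0,"y": 0,"z": 0,"ax": 0,"ay": 0,"az": 0},{"x": 0,"y": 0,"z": 0,"ax": 0,"ay": 0,"az": 0},{"x": 0,"y": 0,"z": 0,"ax": 0,"ay": 0,"az": 0}], "fingers": 1, "squeeze": 60}}

```text
t: 6.55
tcp_pos: [0.5107, -0.1998, 0.2361]
tool_rot: [0.954, -0.027, -0.3, -0.008]
force: [-0.6, -3.0, 0.9]
finger_gap: 0.146
```

Call:
{"api": "apply_moves", "payload": {"moves": [{"x": 0,"y": 0,"z": 0,"ax": 0,"ay": 0,"az": 0},{"x": 0,"y": 0,"z": 0,"ax": 0,"ay": 0,"az": 0},{"x": 0,"y": 0,"z": 0,"ax": 0,"ay": 0,"az": 0},{"x": 0,"y": 0,"z": 0,"ax": 0,"ay": 0,"az": 0}]}}

```text
t: 6.88
tcp_pos: [0.5105, -0.2013, 0.2362]
tool_rot: [0.954, -0.028, -0.3, -0.008]
force: [0.2, -1.0, 0.4]
finger_gap: 0.085
```

Call:
{"api": "apply_moves", "payload": {"moves": [{"x": 0,"y": 0,"z": 0,"ax": 0,"ay": 0,"az": 0},{"x": 0,"y": 0,"z": 0,"ax": 0,"ay": 0,"az": 0},{"x": 0,"y": 0,"z": 0,"ax": 0,"ay": 0,"az": 0}]}}

```text
t: 7.13
tcp_pos: [0.5106, -0.2013, 0.2362]
tool_rot: [0.954, -0.028, -0.3, -0.008]
force: [0.1, -1.1, 0.0]
finger_gap: 0.087
```

```bash
python3 - <<'E'
from cart import *
P,R=cur();print(P)
# lift 35mm world z in tool axes, per 10 mm
print((R.T@[0,0,.01]).round(5), (R.T@[-.01,0,0]).round(5))
E
```

```text
[ 0.51057929 -0.20130766  0.23622985]
[-5.72e-03  2.00e-05 -8.20e-03] [-0.00819  0.00058  0.00571]
```

Call:
{"api": "apply_moves", "payload": {"moves": [{"x": -0.0028,"y": 0,"z": -0.0041,"ax": 0,"ay": 0,"az": 0},{"x": -0.0028,"y": 0,"z": -0.0041,"ax": 0,"ay": 0,"az": 0},{"x": -0.0028,"y": 0,"z": -0.0041,"ax": 0,"ay": 0,"az": 0},{"x": 0,"y": 0,"z": 0,"ax": 0,"ay": 0,"az": 0}]}}

```text
t: 7.47
tcp_pos: [0.5091, -0.1991, 0.2486]
tool_rot: [0.952, -0.026, -0.303, -0.009]
force: [0.3, 0.4, -1.2]
finger_gap: 0.091
```

Call:
{"api": "apply_moves", "payload": {"moves": [{"x": -0.0028,"y": 0,"z": -0.0041,"ax": 0,"ay": 0,"az": 0},{"x": -0.0028,"y": 0,"z": -0.0041,"ax": 0,"ay": 0,"az": 0},{"x": -0.0028,"y": 0,"z": -0.0041,"ax": 0,"ay": 0,"az": 0},{"x": -0.0028,"y": 0,"z": -0.0041,"ax": 0,"ay": 0,"az": 0},{"x": 0,"y": 0,"z": 0,"ax": 0,"ay": 0,"az": 0}]}}

```text
t: 7.88
tcp_pos: [0.5073, -0.1962, 0.2652]
tool_rot: [0.951, -0.024, -0.308, -0.01]
force: [0.1, -0.4, -2.0]
finger_gap: 0.085
```

```bash
python3 - <<'E'
from cart import *
P,R=cur();print(P)
line(np.array([.5106,-.2013,.2362])+[0,0,.033],R,1)
im={c:imaging.snapshot(c) for c in("scene","top")}
for c in im:
  for t in("basket_bar","basket"): print(c,t,[(np.round(d["at"],4).tolist(),round(d["p"],2)) for d in finder.mark_of(t,c)[:2]])
a=im["scene"][200:350,300:450,::-1];b=im["top"][150:250,310:410,::-1]
cv2.imwrite("pics/lift.png",np.hstack([cv2.resize(a,(400,400),interpolation=2),cv2.resize(b,(400,400),interpolation=2)]))
E
```

```text
[ 0.50728306 -0.19618915  0.26524279]
1 x
{'x': 0.0006, 'y': 0.0049, 'z': -0.0053, 'ax': 0.0, 'ay': 0.0, 'az': 0.0}
{'x': 0.0006, 'y': 0.0049, 'z': -0.0053, 'ax': 0.0, 'ay': 0.0, 'az': 0.0}
scene basket_bar [([0.5074, -0.197, 0.209], 0.79)]
scene basket [([0.5046, -0.2017, 0.1012], 0.68), ([0.408, -0.2308, 0.0257], 0.43)]
top basket_bar [([0.5015, -0.1971, 0.2108], 0.69)]
top basket [([0.505, -0.2032, 0.0949], 0.78)]
```

View pics/lift.png

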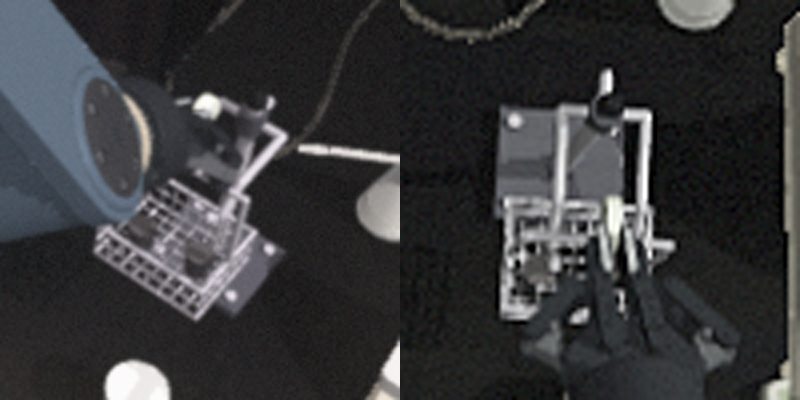

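Lifted cleanly: the bar is about 30 mm above its seat, still between the prongs, and both stoppers are in the basket (left crop, near (145,230) and (200,255)). Next I pull it back.

```bash
python3 - <<'E'
from cart import *
line(np.array([.457,-.200,.270]),pose(55,s=-1),6)
E
```

```text
6 x
{'x': -0.0073, 'y': 0.001, 'z': 0.0041, 'ax': -0.05, 'ay': 0.15, 'az': 0.02}
{'x': -0.0073, 'y': 0.001, 'z': 0.0041, 'ax': -0.05, 'ay': 0.15, 'az': 0.02}
```

Call:
{"api": "apply_moves", "payload": {"moves": [{"x": -0.0073,"y": 0.001,"z": 0.004,"ax": 0,"ay": 0.15,"az": 0},{"x": -0.0073,"y": 0.001,"z": 0.004,"ax": 0,"ay": 0.15,"az": 0},{"x": -0.0073,"y": 0.001,"z": 0.004,"ax": 0,"ay": 0.15,"az": 0}]}}

```text
t: 8.43
tcp_pos: [0.4828, -0.1978, 0.2671]
tool_rot: [0.952, -0.023, -0.304, -0.01]
force: [0.2, 0.4, -1.0]
finger_gap: 0.089
```

Call:
{"api": "apply_moves", "payload": {"moves": [{"x": -0.0073,"y": 0.001,"z": 0.004,"ax": 0,"ay": 0.15,"az": 0},{"x": -0.0073,"y": 0.001,"z": 0.004,"ax": 0,"ay": 0.15,"az": 0},{"x": -0.0073,"y": 0.001,"z": 0.004,"ax": 0,"ay": 0.15,"az": 0},{"x": 0,"y": 0,"z": 0,"ax": 0,"ay": 0,"az": 0}]}}

```text
t: 8.77
tcp_pos: [0.4559, -0.1996, 0.2689]
tool_rot: [0.953, -0.023, -0.301, -0.011]
force: [-0.1, 1.2, -1.6]
finger_gap: 0.086
```

```bash
cat > carry.py <<'E'
from cart import *
from scipy.interpolate import CubicSpline
# rows along a smooth path through waypoints (world), step mm per row, orientation blended to nominal
def path(W,step,nmax=10,tilt=55):
    a,A=cur();W=np.vstack([a,W]);d=np.r_[0,np.cumsum(np.linalg.norm(np.diff(W,axis=0),axis=1))]
    cs=CubicSpline(d,W);n=int(np.ceil(d[-1]/step));R=pose(tilt,s=-1);rv=Ro.from_matrix(A.T@R).as_rotvec()
    F=[(cs(d[-1]*k/n),A@Ro.from_rotvec(rv*min(1,k/8)).as_matrix()) for k in range(n+1)]
    q=np.array(sensors.sense()["q"]);mx=0
    for P,M in F[1:]:
        q2,e=ik(P,M,p,q);mx=np.maximum(mx,np.abs(q2-q)*12);q=q2
        if e>1e-3: print("UNREACH",P,e)
    print(n,"rows; max qd",mx.round(2),"dev deg",np.degrees(rv).round(1));show(rows(F[:nmax+1]))
E
python3 - <<'E'
from carry import *
print(cur()[0]);C=seat['c']
path([[.465,-.14,.28],[.49,-.08,.285],[.51,0,.287],[.505,.08,.287],[.465,.16,.28],C+[-.06,0,.04]],.02)
E
```

```text
[ 0.45586886 -0.19960288  0.26888319]
24 rows; max qd [0.99 0.33 0.47 2.08 0.53 1.44] dev deg [-0.3  0.1  0.3]
{'x': -0.0033, 'y': -0.0196, 'z': -0.0029, 'ax': -0.03, 'ay': 0.01, 'az': 0.04}
{'x': -0.0003, 'y': -0.019, 'z': -0.0039, 'ax': -0.03, 'ay': 0.01, 'az': 0.04}
{'x': 0.002, 'y': -0.0185, 'z': -0.0047, 'ax': -0.03, 'ay': 0.01, 'az': 0.04}
{'x': 0.0036, 'y': -0.0183, 'z': -0.0051, 'ax': -0.03, 'ay': 0.01, 'az': 0.04}
{'x': 0.0046, 'y': -0.0181, 'z': -0.0051, 'ax': -0.03, 'ay': 0.01, 'az': 0.04}
{'x': 0.0049, 'y': -0.0182, 'z': -0.0048, 'ax': -0.03, 'ay': 0.01, 'az': 0.04}
{'x': 0.0045, 'y': -0.0184, 'z': -0.0042, 'ax': -0.03, 'ay': 0.01, 'az': 0.04}
{'x': 0.0038, 'y': -0.0187, 'z': -0.0034, 'ax': -0.03, 'ay': 0.01, 'az': 0.04}
{'x': 0.003, 'y': -0.019, 'z': -0.0026, 'ax': 0.0, 'ay': 0.0, 'az': 0.0}
{'x': 0.0021, 'y': -0.0193, 'z': -0.0019, 'ax': 0.0, 'ay': 0.0, 'az': 0.0}
```

Call:
{"api": "apply_moves", "payload": {"moves": [{"x": -0.0012,"y": -0.007,"z": -0.001,"ax": 0,"ay": 0,"az": 0},{"x": -0.001,"y": -0.012,"z": -0.002,"ax": 0,"ay": 0,"az": 0},{"x": 0,"y": -0.014,"z": -0.0028,"ax": 0,"ay": 0,"az": 0},{"x": 0.001,"y": -0.014,"z": -0.0032,"ax": 0,"ay": 0,"az": 0},{"x": 0.0018,"y": -0.014,"z": -0.0035,"ax": 0,"ay": 0,"az": 0},{"x": 0.0025,"y": -0.014,"z": -0.0037,"ax": 0,"ay": 0,"az": 0},{"x": 0.003,"y": -0.014,"z": -0.0037,"ax": 0,"ay": 0,"az": 0},{"x": 0.0033,"y": -0.014,"z": -0.0036,"ax": 0,"ay": 0,"az": 0}]}}

```text
t: 9.43
tcp_pos: [0.4834, -0.0912, 0.2844]
tool_rot: [0.953, -0.025, -0.301, -0.013]
force: [0.4, 0.3, -1.5]
finger_gap: 0.087
```

```bash
python3 - <<'E'
from carry import *
print(cur()[0]);C=seat['c']
path([[.49,-.04,.285],[.51,0.03,.287],[.505,.08,.287],[.465,.16,.28],C+[-.06,0,.04]],.015)
E
```

```text
[ 0.48342477 -0.09120676  0.2844369 ]
24 rows; max qd [0.81 0.17 0.37 1.59 0.39 1.1 ] dev deg [-0.5  0.   0.2]
{'x': -0.001, 'y': -0.0149, 'z': 0.0009, 'ax': -0.06, 'ay': 0.0, 'az': 0.03}
{'x': 0.0007, 'y': -0.0146, 'z': -0.0005, 'ax': -0.06, 'ay': 0.0, 'az': 0.03}
{'x': 0.0019, 'y': -0.0144, 'z': -0.0015, 'ax': -0.06, 'ay': 0.0, 'az': 0.03}
{'x': 0.0027, 'y': -0.0142, 'z': -0.0022, 'ax': -0.06, 'ay': 0.0, 'az': 0.03}
{'x': 0.0031, 'y': -0.0142, 'z': -0.0026, 'ax': -0.06, 'ay': 0.0, 'az': 0.03}
{'x': 0.0031, 'y': -0.0142, 'z': -0.0026, 'ax': -0.06, 'ay': 0.0, 'az': 0.03}
{'x': 0.0026, 'y': -0.0142, 'z': -0.0023, 'ax': -0.06, 'ay': 0.0, 'az': 0.03}
{'x': 0.0017, 'y': -0.0144, 'z': -0.0017, 'ax': -0.06, 'ay': 0.0, 'az': 0.03}
{'x': 0.0005, 'y': -0.0146, 'z': -0.0007, 'ax': 0.0, 'ay': 0.0, 'az': 0.0}
{'x': -0.001, 'y': -0.0147, 'z': 0.0004, 'ax': 0.0, 'ay': 0.0, 'az': 0.0}
```

Call:
{"api": "apply_moves", "payload": {"moves": [{"x": 0.0015,"y": -0.0145,"z": -0.001,"ax": 0,"ay": 0,"az": 0},{"x": 0.0018,"y": -0.0145,"z": -0.0013,"ax": 0,"ay": 0,"az": 0},{"x": 0.002,"y": -0.0145,"z": -0.0015,"ax": 0,"ay": 0,"az": 0},{"x": 0.0022,"y": -0.0142,"z": -0.0018,"ax": 0,"ay": 0,"az": 0},{"x": 0.0022,"y": -0.0142,"z": -0.0018,"ax": 0,"ay": 0,"az": 0},{"x": 0.002,"y": -0.0142,"z": -0.0015,"ax": 0,"ay": 0,"az": 0},{"x": 0.0015,"y": -0.0142,"z": -0.0012,"ax": 0,"ay": 0,"az": 0},{"x": 0.001,"y": -0.0144,"z": -0.001,"ax": 0,"ay": 0,"az": 0}]}}

```text
t: 10.1
tcp_pos: [0.5028, 0.042, 0.2869]
tool_rot: [0.953, -0.017, -0.302, -0.015]
force: [0.7, -0.5, -2.0]
finger_gap: 0.085
```

```bash
python3 - <<'E'
from carry import *
print(cur()[0]);C=seat['c']
path([[.505,.08,.287],[.465,.16,.282],C+[-.06,0,.04]],.015,12)
E
```

```text
[0.50276813 0.04204647 0.28693567]
15 rows; max qd [0.81 0.2  0.36 1.71 0.27 1.21] dev deg [-0.5  0.2  1.1]
{'x': 0.0021, 'y': -0.0149, 'z': -0.0014, 'ax': -0.06, 'ay': 0.03, 'az': 0.13}
{'x': -0.0001, 'y': -0.0141, 'z': 0.0004, 'ax': -0.06, 'ay': 0.03, 'az': 0.13}
{'x': -0.002, 'y': -0.0135, 'z': 0.0019, 'ax': -0.06, 'ay': 0.03, 'az': 0.13}
{'x': -0.0035, 'y': -0.013, 'z': 0.0032, 'ax': -0.06, 'ay': 0.03, 'az': 0.13}
{'x': -0.0047, 'y': -0.0126, 'z': 0.0042, 'ax': -0.06, 'ay': 0.03, 'az': 0.13}
{'x': -0.0056, 'y': -0.0123, 'z': 0.005, 'ax': -0.06, 'ay': 0.03, 'az': 0.13}
{'x': -0.0061, 'y': -0.0121, 'z': 0.0055, 'ax': -0.06, 'ay': 0.03, 'az': 0.13}
{'x': -0.0063, 'y': -0.0121, 'z': 0.0057, 'ax': -0.06, 'ay': 0.03, 'az': 0.13}
{'x': -0.0061, 'y': -0.0122, 'z': 0.0056, 'ax': 0.0, 'ay': 0.0, 'az': 0.0}
{'x': -0.0056, 'y': -0.0124, 'z': 0.0053, 'ax': 0.0, 'ay': 0.0, 'az': 0.0}
{'x': -0.0047, 'y': -0.0128, 'z': 0.0048, 'ax': 0.0, 'ay': 0.0, 'az': 0.0}
{'x': -0.0035, 'y': -0.0133, 'z': 0.0039, 'ax': 0.0, 'ay': 0.0, 'az': 0.0}
```

Call:
{"api": "apply_moves", "payload": {"moves": [{"x": 0,"y": -0.0145,"z": 0,"ax": 0,"ay": 0,"az": 0.13},{"x": -0.002,"y": -0.014,"z": 0.0015,"ax": 0,"ay": 0,"az": 0.13},{"x": -0.004,"y": -0.0135,"z": 0.0025,"ax": 0,"ay": 0,"az": 0.13},{"x": -0.0055,"y": -0.013,"z": 0.0038,"ax": 0,"ay": 0,"az": 0.13},{"x": -0.0063,"y": -0.012,"z": 0.0048,"ax": 0,"ay": 0,"az": 0.13},{"x": -0.0066,"y": -0.011,"z": 0.0052,"ax": 0,"ay": 0,"az": 0.13},{"x": -0.0066,"y": -0.0105,"z": 0.0055,"ax": 0,"ay": 0,"az": 0.13}]}}

```text
t: 10.68
tcp_pos: [0.459, 0.1475, 0.2861]
tool_rot: [0.952, -0.018, -0.306, -0.015]
force: [0.1, -0.3, -1.7]
finger_gap: 0.087
```

```bash
python3 - <<'E'
from carry import *
print(cur()[0]);C=seat['c']
path([[.448,.19,.278],C+[-.06,0,.037]],.012,12)
E
```

```text
[0.45901081 0.14751672 0.28608702]
9 rows; max qd [0.59 0.17 0.25 1.07 0.3  0.64] dev deg [-0.6  0.7  1. ]
{'x': -0.0018, 'y': -0.0102, 'z': 0.0043, 'ax': -0.07, 'ay': 0.09, 'az': 0.13}
{'x': -0.0015, 'y': -0.0103, 'z': 0.0039, 'ax': -0.07, 'ay': 0.09, 'az': 0.13}
{'x': -0.0012, 'y': -0.0104, 'z': 0.0034, 'ax': -0.07, 'ay': 0.09, 'az': 0.13}
{'x': -0.0009, 'y': -0.0106, 'z': 0.0029, 'ax': -0.07, 'ay': 0.09, 'az': 0.13}
{'x': -0.0005, 'y': -0.0107, 'z': 0.0024, 'ax': -0.07, 'ay': 0.09, 'az': 0.13}
{'x': -0.0002, 'y': -0.0108, 'z': 0.0019, 'ax': -0.07, 'ay': 0.09, 'az': 0.13}
{'x': 0.0001, 'y': -0.011, 'z': 0.0015, 'ax': -0.07, 'ay': 0.09, 'az': 0.13}
{'x': 0.0004, 'y': -0.0111, 'z': 0.001, 'ax': -0.07, 'ay': 0.09, 'az': 0.13}
{'x': 0.0008, 'y': -0.0112, 'z': 0.0005, 'ax': 0.0, 'ay': 0.0, 'az': 0.0}
```

Call:
{"api": "apply_moves", "payload": {"moves": [{"x": -0.0025,"y": -0.01,"z": 0.0035,"ax": 0,"ay": 0.1,"az": 0.1},{"x": -0.0025,"y": -0.0103,"z": 0.003,"ax": 0,"ay": 0.1,"az": 0.1},{"x": -0.0015,"y": -0.0104,"z": 0.003,"ax": 0,"ay": 0.1,"az": 0.1},{"x": -0.001,"y": -0.0106,"z": 0.0025,"ax": 0,"ay": 0.1,"az": 0.1},{"x": -0.0005,"y": -0.0107,"z": 0.0022,"ax": 0,"ay": 0.1,"az": 0.1},{"x": 0,"y": -0.01,"z": 0.0018,"ax": 0,"ay": 0.1,"az": 0.1},{"x": 0,"y": -0.01,"z": 0.0015,"ax": 0,"ay": 0.1,"az": 0.1},{"x": 0,"y": -0.009,"z": 0.001,"ax": 0,"ay": 0.1,"az": 0.1},{"x": 0,"y": -0.004,"z": 0,"ax": 0,"ay": 0,"az": 0},{"x": 0,"y": 0,"z": 0,"ax": 0,"ay": 0,"az": 0}]}}

```text
t: 11.52
tcp_pos: [0.4242, 0.2497, 0.2722]
tool_rot: [0.951, -0.014, -0.309, -0.017]
force: [-0.2, -0.1, -1.3]
finger_gap: 0.089
```

```bash
python3 - <<'E'
from carry import *
print(cur()[0])
im={c:imaging.snapshot(c) for c in("scene","top")}
for c in im:
  for t in("basket_bar","basket","seat_covered","cover_edge","stand_covered","basket_tab"): print(c,t,[(np.round(d["at"],4).tolist(),round(d["p"],2)) for d in finder.mark_of(t,c)[:2]])
a=im["scene"][80:240,160:320,::-1];b=im["top"][140:260,140:260,::-1]
cv2.imwrite("pics/pl1.png",np.hstack([cv2.resize(a,(400,400),interpolation=2),cv2.resize(b,(400,400),interpolation=2)]))
E
```

```text
[0.42424545 0.24971687 0.27219056]
scene basket_bar [([0.4245, 0.2458, 0.2163], 0.93)]
scene basket [([0.4208, 0.2487, 0.1045], 0.78), ([0.4174, 0.2742, 0.1212], 0.39)]
scene seat_covered [([0.5064, 0.247, 0.1796], 0.86)]
scene cover_edge [([0.5211, 0.2443, 0.3771], 0.77)]
scene stand_covered [([0.5063, 0.2418, 0.001], 0.82)]
scene basket_tab [([0.423, 0.2492, 0.2727], 0.63)]
top basket_bar [([0.5102, -0.2046, 0.0022], 0.66), ([0.4168, 0.2484, 0.2182], 0.64)]
top basket [([0.4223, 0.2467, 0.1056], 0.89)]
top seat_covered [([0.5063, 0.238, 0.1769], 0.71), ([0.4156, 0.2482, 0.2157], 0.53)]
top cover_edge [([0.5132, 0.2439, 0.3805], 0.57)]
top stand_covered [([0.5044, 0.2447, -0.0002], 0.75), ([0.5102, -0.2013, 0.1833], 0.69)]
top basket_tab [([0.4257, 0.2484, 0.2709], 0.88)]
```

View pics/pl1.png

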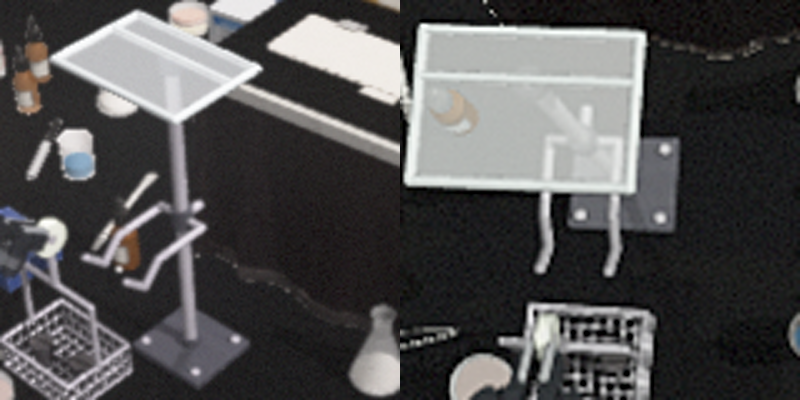

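The basket is level in front of the covered hook, with both stoppers in it. The bar's ends at (500,340) and (650,348) are centred on the prongs at (543,270) and (612,270) in the top crop. The bar is about 37 mm above seat height, so I advance.

```bash
python3 - <<'E'
from carry import *
path([[.509,.2465,.271]],.0097,10)
E
```

```text
9 rows; max qd [0.18 0.1  0.17 0.11 0.13 0.1 ] dev deg [-0.6  1.   1.3]
{'x': 0.0076, 'y': -0.0002, 'z': -0.0053, 'ax': -0.08, 'ay': 0.12, 'az': 0.16}
{'x': 0.0076, 'y': -0.0003, 'z': -0.0053, 'ax': -0.08, 'ay': 0.12, 'az': 0.16}
{'x': 0.0076, 'y': -0.0003, 'z': -0.0052, 'ax': -0.08, 'ay': 0.12, 'az': 0.16}
{'x': 0.0076, 'y': -0.0003, 'z': -0.0052, 'ax': -0.08, 'ay': 0.12, 'az': 0.16}
{'x': 0.0076, 'y': -0.0003, 'z': -0.0052, 'ax': -0.08, 'ay': 0.12, 'az': 0.16}
{'x': 0.0076, 'y': -0.0003, 'z': -0.0052, 'ax': -0.08, 'ay': 0.12, 'az': 0.16}
{'x': 0.0076, 'y': -0.0003, 'z': -0.0052, 'ax': -0.08, 'ay': 0.12, 'az': 0.16}
{'x': 0.0076, 'y': -0.0003, 'z': -0.0052, 'ax': -0.08, 'ay': 0.12, 'az': 0.16}
{'x': 0.0077, 'y': -0.0004, 'z': -0.0052, 'ax': 0.0, 'ay': 0.0, 'az': 0.0}
```

Call:
{"api": "apply_moves", "payload": {"moves": [{"x": 0.0076,"y": 0,"z": -0.0053,"ax": 0,"ay": 0,"az": 0.1},{"x": 0.0076,"y": 0,"z": -0.0053,"ax": 0,"ay": 0,"az": 0.1},{"x": 0.0076,"y": 0,"z": -0.0053,"ax": 0,"ay": 0,"az": 0.1},{"x": 0.0076,"y": 0,"z": -0.0053,"ax": 0,"ay": 0,"az": 0.1}]}}

```text
t: 12.55
tcp_pos: [0.4647, 0.2459, 0.2714]
tool_rot: [0.951, -0.019, -0.309, -0.015]
force: [0.6, -0.3, -1.3]
finger_gap: 0.09
```

```bash
python3 - <<'E'
from carry import *
print(cur()[0]);path([[.509,.2465,.271]],.008,10)
E
```

```text
[0.46465647 0.24594301 0.27141019]
6 rows; max qd [0.11 0.08 0.14 0.06 0.04 0.07] dev deg [-0.5  1.   0.9]
{'x': 0.006, 'y': -0.0004, 'z': -0.0043, 'ax': -0.07, 'ay': 0.13, 'az': 0.11}
{'x': 0.006, 'y': -0.0004, 'z': -0.0043, 'ax': -0.07, 'ay': 0.13, 'az': 0.11}
{'x': 0.006, 'y': -0.0004, 'z': -0.0043, 'ax': -0.07, 'ay': 0.13, 'az': 0.11}
{'x': 0.006, 'y': -0.0004, 'z': -0.0042, 'ax': -0.07, 'ay': 0.13, 'az': 0.11}
{'x': 0.006, 'y': -0.0005, 'z': -0.0042, 'ax': -0.07, 'ay': 0.13, 'az': 0.11}
{'x': 0.0061, 'y': -0.0005, 'z': -0.0042, 'ax': -0.07, 'ay': 0.13, 'az': 0.11}
```

Call:
{"api": "apply_moves", "payload": {"moves": [{"x": 0.006,"y": -0.001,"z": -0.0043,"ax": 0,"ay": 0,"az": 0.1},{"x": 0.006,"y": -0.001,"z": -0.0043,"ax": 0,"ay": 0,"az": 0.1},{"x": 0.006,"y": -0.001,"z": -0.0043,"ax": 0,"ay": 0,"az": 0.1},{"x": 0.006,"y": -0.001,"z": -0.0043,"ax": 0,"ay": 0,"az": 0.1},{"x": 0.006,"y": -0.001,"z": -0.0043,"ax": 0,"ay": 0,"az": 0.1},{"x": 0.004,"y": 0,"z": -0.003,"ax": 0,"ay": 0,"az": 0},{"x": 0,"y": 0,"z": 0,"ax": 0,"ay": 0,"az": 0}]}}

```text
t: 13.13
tcp_pos: [0.5159, 0.2484, 0.2718]
tool_rot: [0.951, -0.025, -0.308, -0.014]
force: [0.7, 0.8, -0.5]
finger_gap: 0.087
```

```bash
python3 - <<'E'
from carry import *
print(cur()[0])
im={c:imaging.snapshot(c) for c in("scene","top")}
for c in im:
  for t in("basket_bar","basket","seat_covered","basket_tab"): print(c,t,[(np.round(d["at"],4).tolist(),round(d["p"],2)) for d in finder.mark_of(t,c)[:2]])
a=im["scene"][80:240,160:320,::-1];b=im["top"][140:260,140:260,::-1]
cv2.imwrite("pics/pl2.png",np.hstack([cv2.resize(a,(400,400),interpolation=2),cv2.resize(b,(400,400),interpolation=2)]))
E
```

```text
[0.51587433 0.24835689 0.27177227]
scene basket_bar [([0.5163, 0.2449, 0.2161], 0.61)]
scene basket [([0.5139, 0.2467, 0.1046], 0.95), ([0.5161, -0.2009, 0.1794], 0.45)]
scene seat_covered [([0.504, 0.246, 0.1799], 0.57)]
scene basket_tab [([0.5138, 0.248, 0.2664], 0.61)]
top basket_bar [([0.5101, 0.2482, 0.2141], 0.58)]
top basket [([0.514, 0.2437, 0.1051], 0.59)]
top seat_covered [([0.5066, 0.2412, 0.1798], 0.92)]
top basket_tab [([0.5169, 0.2512, 0.2733], 0.81)]
```

View pics/pl2.png

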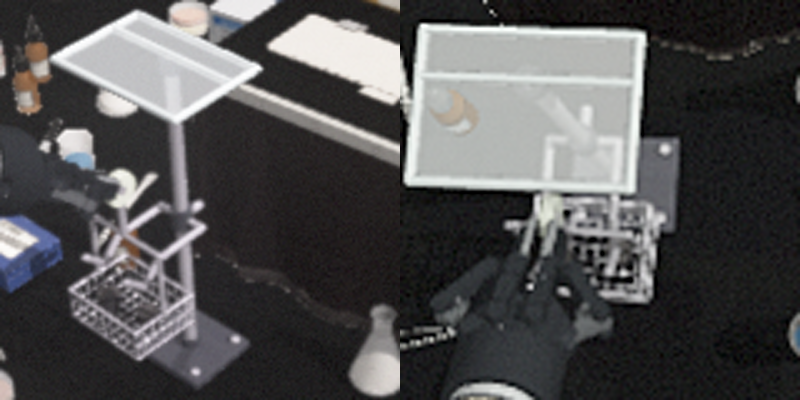

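The basket is over the hook, inside the prongs. The bar is about 35 mm above the seat and 6–7 mm too far back. I'll lower it with a small pull forward.

```bash
python3 - <<'E'
from carry import *
path([[.509,.2465,.2425]],.0038,10)
E
```

```text
8 rows; max qd [0.01 0.12 0.08 0.35 0.14 0.38] dev deg [-0.6  0.9  0.2]
{'x': 0.0016, 'y': 0.0003, 'z': 0.0033, 'ax': -0.08, 'ay': 0.12, 'az': 0.02}
{'x': 0.0016, 'y': 0.0003, 'z': 0.0033, 'ax': -0.08, 'ay': 0.12, 'az': 0.02}
{'x': 0.0016, 'y': 0.0003, 'z': 0.0033, 'ax': -0.08, 'ay': 0.12, 'az': 0.02}
{'x': 0.0016, 'y': 0.0003, 'z': 0.0033, 'ax': -0.08, 'ay': 0.12, 'az': 0.02}
{'x': 0.0016, 'y': 0.0003, 'z': 0.0033, 'ax': -0.08, 'ay': 0.12, 'az': 0.02}
{'x': 0.0016, 'y': 0.0003, 'z': 0.0033, 'ax': -0.08, 'ay': 0.12, 'az': 0.02}
{'x': 0.0016, 'y': 0.0003, 'z': 0.0033, 'ax': -0.08, 'ay': 0.12, 'az': 0.02}
{'x': 0.0016, 'y': 0.0003, 'z': 0.0033, 'ax': -0.08, 'ay': 0.12, 'az': 0.02}
```

Call:
{"api": "apply_moves", "payload": {"moves": [{"x": 0.0013,"y": 0.0005,"z": 0.0035,"ax": 0,"ay": 0,"az": 0},{"x": 0.0013,"y": 0.0005,"z": 0.0035,"ax": 0,"ay": 0,"az": 0},{"x": 0.0013,"y": 0.0005,"z": 0.0035,"ax": 0,"ay": 0,"az": 0},{"x": 0.0013,"y": 0.0005,"z": 0.0035,"ax": 0,"ay": 0,"az": 0}]}}

```text
t: 13.97
tcp_pos: [0.5104, 0.2475, 0.2583]
tool_rot: [0.951, -0.024, -0.307, -0.015]
force: [0.0, 0.3, -1.8]
finger_gap: 0.087
```

Call:
{"api": "apply_moves", "payload": {"moves": [{"x": 0.0015,"y": 0.0003,"z": 0.0033,"ax": 0,"ay": 0,"az": 0},{"x": 0.0015,"y": 0.0003,"z": 0.0033,"ax": 0,"ay": 0,"az": 0},{"x": 0.0015,"y": 0.0003,"z": 0.0033,"ax": 0,"ay": 0,"az": 0}]}}

```text
t: 14.22
tcp_pos: [0.5078, 0.2472, 0.2473]
tool_rot: [0.951, -0.024, -0.307, -0.015]
force: [0.1, -0.5, -2.5]
finger_gap: 0.083
```

```bash
python3 - <<'E'
from carry import *
s=sensors.sense();print(cur()[0],s["force"]);path([[.509,.2465,.2365]],.003,10)
for c in ("scene","top"):
  imaging.snapshot(c)
  for t in("basket_bar","basket"): print(c,t,[(np.round(d["at"],4).tolist(),round(d["p"],2)) for d in finder.mark_of(t,c)[:2]])
E
```

```text
[0.50784784 0.24724569 0.24731518] [ 0.097337   -0.4706486  -2.45148843]
4 rows; max qd [0.   0.1  0.04 0.2  0.1  0.21] dev deg [-0.7  0.8  0.4]
{'x': 0.0018, 'y': 0.0002, 'z': 0.002, 'ax': -0.09, 'ay': 0.1, 'az': 0.05}
{'x': 0.0018, 'y': 0.0002, 'z': 0.002, 'ax': -0.09, 'ay': 0.1, 'az': 0.05}
{'x': 0.0018, 'y': 0.0002, 'z': 0.002, 'ax': -0.09, 'ay': 0.1, 'az': 0.05}
{'x': 0.0018, 'y': 0.0002, 'z': 0.002, 'ax': -0.09, 'ay': 0.1, 'az': 0.05}
scene basket_bar [([0.5104, 0.2476, 0.1925], 0.94)]
scene basket [([0.5048, 0.2439, 0.0814], 0.71)]
top basket_bar [([0.5006, 0.2437, 0.1914], 0.78)]
top basket [([0.5051, 0.243, 0.0804], 0.92)]
```

Bar is about 12 mm above the seat and within the V's capture range. Lowering further.

Call:
{"api": "apply_moves", "payload": {"moves": [{"x": 0.0018,"y": 0.0002,"z": 0.002,"ax": 0,"ay": 0,"az": 0},{"x": 0.0018,"y": 0.0002,"z": 0.002,"ax": 0,"ay": 0,"az": 0},{"x": 0.0018,"y": 0.0002,"z": 0.002,"ax": 0,"ay": 0,"az": 0},{"x": 0,"y": 0,"z": 0,"ax": 0,"ay": 0,"az": 0}]}}

```text
t: 14.85
tcp_pos: [0.5096, 0.2469, 0.2401]
tool_rot: [0.952, -0.024, -0.306, -0.015]
force: [0.1, 1.2, -2.3]
finger_gap: 0.09
```

Call:
{"api": "apply_moves", "payload": {"moves": [{"x": 0.0012,"y": 0,"z": 0.0017,"ax": 0,"ay": 0,"az": 0},{"x": 0,"y": 0,"z": 0,"ax": 0,"ay": 0,"az": 0}]}}

```text
t: 15.02
tcp_pos: [0.5097, 0.2469, 0.2378]
tool_rot: [0.952, -0.024, -0.305, -0.015]
force: [-0.2, -0.6, -1.3]
finger_gap: 0.088
```

Call:
{"api": "apply_moves", "payload": {"moves": [{"x": 0.0009,"y": 0,"z": 0.0012,"ax": 0,"ay": 0,"az": 0},{"x": 0.0006,"y": 0,"z": 0.0008,"ax": 0,"ay": 0,"az": 0},{"x": 0,"y": 0,"z": 0,"ax": 0,"ay": 0,"az": 0}]}}

```text
t: 15.27
tcp_pos: [0.5106, 0.2463, 0.2376]
tool_rot: [0.953, -0.024, -0.302, -0.015]
force: [-2.6, 0.1, 0.6]
finger_gap: 0.088
```

```bash
python3 - <<'E'
from carry import *
im={c:imaging.snapshot(c) for c in("scene","top")}
for c in im:
  for t in("basket_bar","basket"): print(c,t,[(np.round(d["at"],4).tolist(),round(d["p"],2)) for d in finder.mark_of(t,c)[:2]])
print(cur()[0],sensors.sense()["force"])
a=im["scene"][120:240,180:300,::-1];b=im["top"][140:260,140:260,::-1]
cv2.imwrite("pics/pl3.png",np.hstack([cv2.resize(a,(400,400),interpolation=2),cv2.resize(b,(400,400),interpolation=2)]))
E
```

```text
scene basket_bar [([0.5029, 0.2253, 0.0843], 0.66), ([0.5098, 0.2429, 0.18], 0.55)]
scene basket [([0.5067, 0.2447, 0.0709], 0.86)]
top basket_bar [([0.5056, 0.2438, 0.1826], 0.62)]
top basket [([0.5052, 0.2441, 0.0718], 0.84)]
[0.51069733 0.24639826 0.23753776] [-2.74341858 -0.83899956  2.84000286]
```

View pics/pl3.png

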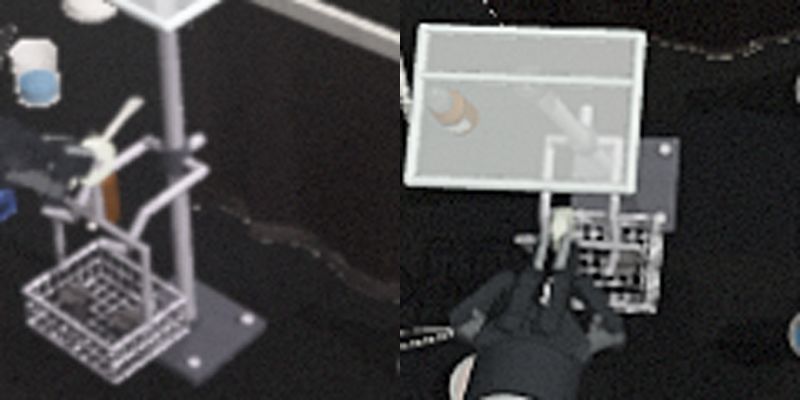

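The bar is in the prongs, both stoppers are in, and contact shows about 3 N with a backward component. I'll ease off 2 mm towards the front, then release.

Call:
{"api": "apply_moves", "payload": {"moves": [{"x": -0.0014,"y": 0,"z": 0.0014,"ax": 0,"ay": 0,"az": 0},{"x": 0,"y": 0,"z": 0,"ax": 0,"ay": 0,"az": 0},{"x": 0,"y": 0,"z": 0,"ax": 0,"ay": 0,"az": 0}]}}

```text
t: 15.82
tcp_pos: [0.5091, 0.2469, 0.2372]
tool_rot: [0.953, -0.024, -0.302, -0.016]
force: [-1.2, -1.5, 1.7]
finger_gap: 0.088
```

Call:
{"api": "apply_moves", "payload": {"moves": [{"x": 0,"y": 0,"z": 0,"ax": 0,"ay": 0,"az": 0},{"x": 0,"y": 0,"z": 0,"ax": 0,"ay": 0,"az": 0},{"x": 0,"y": 0,"z": 0,"ax": 0,"ay": 0,"az": 0},{"x": 0,"y": 0,"z": 0,"ax": 0,"ay": 0,"az": 0},{"x": 0,"y": 0,"z": 0,"ax": 0,"ay": 0,"az": 0},{"x": 0,"y": 0,"z": 0,"ax": 0,"ay": 0,"az": 0},{"x": 0,"y": 0,"z": 0,"ax": 0,"ay": 0,"az": 0}], "fingers": -1}}

```text
t: 16.4
tcp_pos: [0.5105, 0.2472, 0.237]
tool_rot: [0.953, -0.024, -0.302, -0.016]
force: [0.0, -0.6, 0.4]
finger_gap: 1.001
```

Call:
{"api": "apply_moves", "payload": {"moves": [{"x": -0.008,"y": 0,"z": 0,"ax": 0,"ay": 0,"az": 0},{"x": -0.012,"y": 0,"z": 0,"ax": 0,"ay": 0,"az": 0},{"x": -0.015,"y": 0,"z": 0,"ax": 0,"ay": 0,"az": 0},{"x": -0.015,"y": 0,"z": 0,"ax": 0,"ay": 0,"az": 0},{"x": -0.015,"y": 0,"z": 0,"ax": 0,"ay": 0,"az": 0},{"x": -0.012,"y": 0,"z": 0,"ax": 0,"ay": 0,"az": 0},{"x": 0,"y": 0,"z": 0,"ax": 0,"ay": 0,"az": 0}]}}

```text
t: 16.98
tcp_pos: [0.4458, 0.2493, 0.282]
tool_rot: [0.953, -0.026, -0.303, -0.015]
force: [0.3, 0.1, -0.2]
finger_gap: 1.001
```

```bash
python3 - <<'E'
from carry import *
im={c:imaging.snapshot(c) for c in("scene","top")}
for c in im:
  for t in("basket_bar","basket","basket_tab","stopper_a_mid","beaker_mid","jar_mid"): print(c,t,[(np.round(d["at"],4).tolist(),round(d["p"],2)) for d in finder.mark_of(t,c)[:2]])
print(cur()[0],sensors.sense()["force"])
a=im["scene"][120:240,180:300,::-1];b=im["top"][140:260,140:260,::-1]
cv2.imwrite("pics/end.png",np.hstack([cv2.resize(a,(400,400),interpolation=2),cv2.resize(b,(400,400),interpolation=2)]))
E
```

```text
scene basket_bar [([0.5074, 0.2454, 0.1824], 0.63), ([0.5096, -0.1976, 0.0001], 0.61)]
scene basket [([0.5078, 0.2477, 0.0722], 0.71), ([0.5149, -0.2047, 0.176], 0.68)]
scene basket_tab [([0.5071, 0.2469, 0.2341], 0.59)]
scene stopper_a_mid [([0.5055, 0.2232, 0.0837], 0.4)]
scene beaker_mid [([0.4401, 0.0556, 0.0279], 0.83)]
scene jar_mid [([0.4087, -0.2329, 0.0244], 0.96)]
top basket_bar [([0.5013, 0.2478, 0.1793], 0.57), ([0.5092, 0.2435, 0.24], 0.2)]
top basket [([0.5049, 0.2453, 0.0679], 0.67)]
top basket_tab [([0.509, 0.2495, 0.2388], 0.7)]
top stopper_a_mid [([0.5064, 0.2206, 0.0883], 0.37)]
top beaker_mid [([0.4393, 0.0595, 0.0276], 0.57), ([0.4064, -0.2262, 0.0263], 0.31)]
top jar_mid [([0.409, -0.2272, 0.0269], 0.55)]
[0.44733653 0.2490746  0.28083642] [-0.37016835 -0.59508827  0.78984984]
```

View pics/end.png

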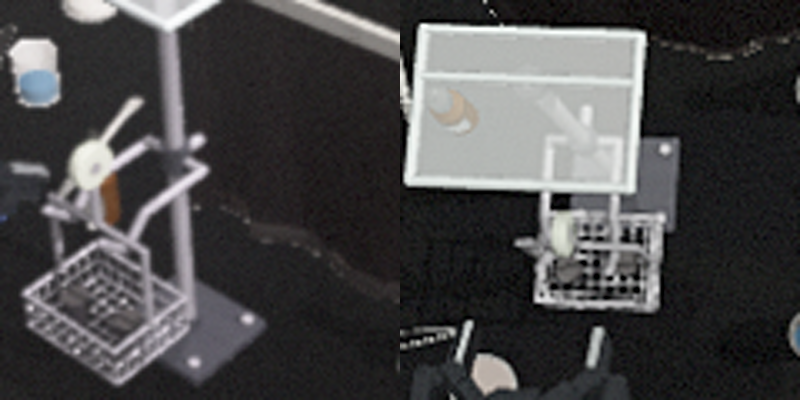

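The basket hangs level on the covered hook with both stoppers in it (top crop, (568,270) and (627,262)), and the fingers are clear. I'll let it settle for a moment, then hand in.

Call:
{"api": "apply_moves", "payload": {"moves": [{"x": -0.01,"y": 0,"z": 0,"ax": 0,"ay": 0,"az": 0},{"x": 0,"y": 0,"z": 0,"ax": 0,"ay": 0,"az": 0},{"x": 0,"y": 0,"z": 0,"ax": 0,"ay": 0,"az": 0},{"x": 0,"y": 0,"z": 0,"ax": 0,"ay": 0,"az": 0},{"x": 0,"y": 0,"z": 0,"ax": 0,"ay": 0,"az": 0},{"x": 0,"y": 0,"z": 0,"ax": 0,"ay": 0,"az": 0},{"x": 0,"y": 0,"z": 0,"ax": 0,"ay": 0,"az": 0},{"x": 0,"y": 0,"z": 0,"ax": 0,"ay": 0,"az": 0},{"x": 0,"y": 0,"z": 0,"ax": 0,"ay": 0,"az": 0},{"x": 0,"y": 0,"z": 0,"ax": 0,"ay": 0,"az": 0}]}}

```text
t: 18.52
tcp_pos: [0.4402, 0.2495, 0.286]
tool_rot: [0.952, -0.027, -0.303, -0.015]
force: [-0.4, 0.2, -0.2]
finger_gap: 0.997
```

```bash
python3 - <<'E'
from h import *
from station import order
a=imaging.snapshot("scene").astype(int);imaging.snapshot("top");imaging.snapshot("top");b=imaging.snapshot("scene").astype(int)
print("diff basket area",np.abs(a-b)[120:240,180:245].mean(),"static",np.abs(a-b)[300:400,420:540].mean())
print(order.sign_off())
E
```

```text
diff basket area 2.3331196581196583 static 1.4791944444444445
the job is handed in; nothing more can be done
None
```

The basket now hangs on the covered stand's hook, released, and the job is handed in at about 18.7 s on the robot's clock. I gripped the white tab from the front with the tool about 55° from straight down, lifted the basket off the open stand, carried it level and lowered its bar into both prongs. I then let go and backed off about 8 cm.

- **Basket position:** in the last looks the bar was at about (0.504, 0.247, 0.181) m and the seat at about (0.506, 0.244, 0.180) m. The two cameras differ by up to 6 mm in x and 3 mm in height.
- **Tilt and stoppers:** by eye the basket hangs level, and both stoppers are visible inside it.
- **Beaker and jar:** both read within about 6 mm of their first readings, which is the finder's own noise.
- **Contact:** the force on the tool is near zero and the fingers are clear.
- **At rest:** a comparison of two pictures just before hand-in changed slightly more around the basket (2.3) than in a still area (1.5). No swing was evident, but this check did not measure speed.

Some of the finder's secondary, lower-confidence detections pointed at other objects, and I ignored them.

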